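Switch off, load chromatography columns into the V-cradle, bar them in, switch on

TASK

Switch the column cradle off by pulling its lever all the way over towards the robot, then lift off the retaining bar and set it down flat on the bench. Lower every column lying on the bench into a V of its own, any V, and slide it home until you feel its far end nut meet the stop plate. When all are home, lay the bar back level in the slots of the two posts, over the columns, and only then push the lever fully over again, away from the robot; do not disturb the bottle, the jar or the tube rack.

Things in the scene. Friction and masses are not known exactly. Their poses are not given: they have to be found in the camera images.
- cradle: Fixed column cradle: aluminium base 210 x 290 x 12 mm with three V's side by side, 66 mm apart, between two posts. Origin under the middle of the base, at bench height; x runs along the V's, away from the robot to the stop plate (turned up to 0.14 rad), y along the bar's place, z up.
- vee0 (a point): Middle of the root line of the first V (cradle y = +66 mm, 40 mm above the bench); axes as the cradle's. Each V is two white 90-degree supports, 12 mm thick, centred 40 mm before and behind this point (68 mm free between them for fingers); their mouth is 48 mm wide, 64 mm above the bench.
- vee1 (a point): Same for the middle V (y = 0).
- vee2 (a point): Same for the third V (y = -66 mm).
- bar_seat (a point): Midway between the two posts at the height of their slot floors, 86 mm above the bench: place of the middle of the bar's underside when the bar is on; axes as the cradle's. The posts stand at y = +129 and -129 mm, 16 mm thick along y; each has an open slot 31 mm wide between cheeks 9 mm high (47 mm over the cheeks, along x).
- stop: Upright steel stop plate across the far end of the V's, 200 mm wide, 8 mm thick, 12 to 82 mm above the bench. Rigid and fixed, but set up to 12 mm differently along the V's from start to start. Origin at the foot of the middle of the face that the columns meet; axes as the cradle's: a column that is home has its middle at x = -88 mm of it.
- bar: Retaining bar: flat aluminium bar 290 x 24 x 10 mm with a black grip rib on top at the middle, 80 mm long along the bar, 16 mm thick, 10 to 44 mm above the underside. Origin in the middle of the underside; x along the bar, z up through the rib. 0.25 kg. Starts lying in the slots of the two posts.
- column0: Column: round steel tube 26 mm in diameter with a dark hexagonal nut on each end, 34 mm across flats (it lies on them and does not roll). 176 mm long; nuts 20 mm each, 136 mm of bare tube between. Ends alike. Origin at its middle on the axis; x along it. 0.28 to 0.6 kg. Axis 17 mm above the bench when lying, 18.4 mm above the V's root when seated. May be absent (None from the start).
- column1: Column: round steel tube 30 mm in diameter with a dark hexagonal nut on each end, 38 mm across flats (it lies on them and does not roll). 176 mm long; nuts 20 mm each, 136 mm of bare tube between. Ends alike. Origin at its middle on the axis; x along it. 0.28 to 0.6 kg. Axis 19 mm above the bench when lying, 21.2 mm above the V's root when seated. May be absent (None from the start).
- column2: Column: round steel tube 34 mm in diameter with a dark hexagonal nut on each end, 42 mm across flats (it lies on them and does not roll). 176 mm long; nuts 20 mm each, 136 mm of bare tube between. Ends alike. Origin at its middle on the axis; x along it. 0.28 to 0.6 kg. Axis 21 mm above the bench when lying, 24.0 mm above the V's root when seated. May be absent (None from the start).
- switch (a joint): Lever switch on a block 70 x 50 x 25 mm at cradle x = -50, y = -200 mm. Rad: 0 leaning 0.5 rad from upright towards the robot (off, end stop), 1.0 leaning as far away from it (on, end stop). Starts on. Rod with a 26 mm black ball, centre 80 mm from the pivot, which is 22 mm above the bench and turns about the cradle's y. Light friction, stays where left.
- switch_tip (a point): Centre of the lever's black ball.
- reagent_bottle: Amber bottle with blue cap, 72 mm in diameter, 150 mm tall, beyond the work; origin under its middle. To be left alone.
- white_jar: White jar, 80 mm in diameter, 110 mm tall, beyond the work; origin under its middle. To be left alone.
- tube_rack: Yellow tube rack 70 x 200 mm, 93 mm tall with its capped tubes, beyond the cradle; origin under its middle. To be left alone.

How it is judged:
On the way, in this order (a step that is already met when the one before it is completed fails the run):
1. the lever switch has been put off, over towards the robot, with the bar still on (value of joint switch below 0.15 rad and height (world z) of bar above 0.07 m), for 0.2 s.
2. the bar has been taken off the posts and lies flat on the bench (height (world z) of bar below 0.02 m and angle between bar's own z axis and vertical below 0.15 rad and linear speed of bar below 0.05 m/s), for 0.2 s.
3. every column lies in a V, its end nut against the stop plate (((y of column0 in the frame of vee0 between -0.004 and 0.004 m and z of column0 in the frame of vee0 between 0.01438 and 0.02238 m) or (y of column0 in the frame of vee1 between -0.004 and 0.004 m and z of column0 in the frame of vee1 between 0.01438 and 0.02238 m) or (y of column0 in the frame of vee2 between -0.004 and 0.004 m and z of column0 in the frame of vee2 between 0.01438 and 0.02238 m)) and angle between the x axis of each of column0, column1, column2 and the x axis of cradle, either way round below 0.06 rad and x of column0 in the frame of stop between -0.092 and -0.084 m and linear speed of each of column0, column1, column2 below 0.03 m/s and ((y of column1 in the frame of vee0 between -0.004 and 0.004 m and z of column1 in the frame of vee0 between 0.01721 and 0.02521 m) or (y of column1 in the frame of vee1 between -0.004 and 0.004 m and z of column1 in the frame of vee1 between 0.01721 and 0.02521 m) or (y of column1 in the frame of vee2 between -0.004 and 0.004 m and z of column1 in the frame of vee2 between 0.01721 and 0.02521 m)) and x of column1 in the frame of stop between -0.092 and -0.084 m and ((y of column2 in the frame of vee0 between -0.004 and 0.004 m and z of column2 in the frame of vee0 between 0.02004 and 0.02804 m) or (y of column2 in the frame of vee1 between -0.004 and 0.004 m and z of column2 in the frame of vee1 between 0.02004 and 0.02804 m) or (y of column2 in the frame of vee2 between -0.004 and 0.004 m and z of column2 in the frame of vee2 between 0.02004 and 0.02804 m)) and x of column2 in the frame of stop between -0.092 and -0.084 m), for 0.2 s.
4. the bar lies in both slots, across over the columns, with the switch still off (x of bar in the frame of bar_seat between -0.007 and 0.007 m and y of bar in the frame of bar_seat between -0.012 and 0.012 m and z of bar in the frame of bar_seat between -0.004 and 0.004 m and angle between the x axis of bar and the y axis of cradle, either way round below 0.08 rad and angle between bar's own z axis and vertical below 0.06 rad and linear speed of bar below 0.03 m/s and value of joint switch below 0.5 rad), for 0.2 s.
5. the lever switch is fully over (value of joint switch above 0.85 rad), for 0.2 s.
At the end, for the whole second after the job is handed in: Every present column lies in a V (axis within 4 mm and 0.06 rad), its end nut within 4 mm of the stop plate; the bar lies level in both slots (7 mm across, 12 mm along, 4 mm in height); the switch is past 0.85 rad; bottle, jar and rack upright within 30 mm of their places (all of step 3 and x of bar in the frame of bar_seat between -0.007 and 0.007 m and y of bar in the frame of bar_seat between -0.012 and 0.012 m and z of bar in the frame of bar_seat between -0.004 and 0.004 m and angle between the x axis of bar and the y axis of cradle, either way round below 0.08 rad and angle between bar's own z axis and vertical below 0.06 rad and linear speed of bar below 0.03 m/s and value of joint switch above 0.85 rad and distance of each of reagent_bottle, white_jar, tube_rack from where it was at the start of the episode below 0.03 m and angle between each of reagent_bottle, white_jar, tube_rack's own z axis and vertical below 0.2 rad); the robot touches nothing.
It fails at once if the reagent bottle is knocked over or pushed well away (distance of reagent_bottle from where it was at the start of the episode above 0.05 m or angle between reagent_bottle's own z axis and vertical above 0.5 rad).
It fails at once if the white jar is knocked over or pushed well away (distance of white_jar from where it was at the start of the episode above 0.05 m or angle between white_jar's own z axis and vertical above 0.5 rad).
It fails at once if the tube rack is knocked over or pushed well away (distance of tube_rack from where it was at the start of the episode above 0.05 m or angle between tube_rack's own z axis and vertical above 0.5 rad).
Of column0, column1, column2 only 2 to 3 are there at a start; the rules pass over those that are not, and their reading is None.
At some moment in a run one of column0, column1, column2 may be knocked a few centimetres aside while the robot is not near it.
Once in a run the grip may slacken for a moment while it holds something.
It also fails if it takes over 210 s, if anything falls off the work surface, if the arm or the gripper's body presses on something with over 40 N, if the wrist force passes 120 N, or if a joint passes its speed limit or range.

ROBOT

A 6-joint arm with a two-finger parallel gripper is mounted at the origin on the work surface. World frame = base frame: x ahead of the robot, y to its left, z up, the work surface at z = 0. Lengths are in m, angles in rad, forces in N, time in s.
With the tool pointing down it reaches from about 0.3 to 0.875 m from the base axis. Payload 6.4 kg.
Tool frame: the origin (TCP) lies on the centre line of the jaws, within the pads' length; the fingertips stand 8 mm ahead of it and the grasp point (between the pads) lies 11 mm behind it; x points along the fingers, y is the direction in which the jaws open and shut, and the axes are right-handed (so a half turn about x gives the same grasp; the last joint's range is limited). The gripper opens to 88 mm and grips with 3 to 60 N. Pads are 18 mm wide; open, the fingers measure 123 mm over their backs; the gripper's body (75 mm by 187 mm) begins 45 mm behind the grasp point.
Start: joints at [0.951, 0.181, 1.607, -0, 1.354, -0.206], TCP at [0.231, 0.526, 0.247] pointing down, gripper open.
Joint ranges: [-2.99, 2.99], [-0.89, 2.07], [0.3, 2.58], [-1.14, 4.28], [0, 2.63], [-3.12, 3.12]. Speed limits (rad/s): [2.57, 2.57, 3.01, 3.14, 3.14, 3.14].

INTERFACE

Orientations are given as a unit quaternion [w, x, y, z].
In Python, from station import * gives the robot as it stands. The module is installed in compiled form; this text tells all that it offers.
- The arm moves only by the tool carry_out, never from a script. Its argument "plan" is a list of rows, each an object of numbers: "dx", "dy", "dz": the shift along the tool's x, y, z in m; "yaw": the turn about the tool's x in rad; "fingers": the opening, from 0 (shut) to 1 (fully open). A call has 1 to 8 rows; each row shifts and turns the commanded pose from where the row before left it, along the tool's axes as they then stand; what a row does not reach is not made up. A row lasts 1/10 s, in which the tool goes at most 50 mm and 8.59 degrees, less where a joint would pass 70% of its speed; a pose out of reach is approached as far as the arm can. A call with a gripper value outside its range is refused whole. The fingers move at their own pace and stop on an object; "force" is the grip in N (left out, the last holds). Time passes only in rows, so rows that do not move let the fingers close. It gives the time, the measured TCP pose, the force and the opening at its end, in the units of the state.
- get_obs(): the state, without advancing time (a new reading comes with each control period).
- camera(name): name is "scene" or "top"; returns a dict with "color" (480x640x3 uint8, red, green, blue), "range_z" (480x640 float32, m along the optical axis (not along the pixel's ray), 0 where there is no reading), "camera_matrix" (3x3 intrinsics, pixels), "k1" (the pictures are not rectified: a ray, as slopes to the right and down, at radius r is drawn at 1 + k1 r^2 times it, then the intrinsics apply), "xyz" and "orientation" of the camera in the world. Camera axes: x right, y down, z forward; pixel columns grow to the right and rows downward; lengths in m; the calibration is good to about 2 mm. A picture is of the moment at which its call begins.
- finish_job(): hands the job in, once; it reports no verdict.
The state is a dict: "time": time; "joint_positions": joint angles; "joint_vel": joint speeds; "effort": joint torques, N m; "eef_pos": TCP position; "tcp_rot": TCP orientation; "force": force on the tool from outside, world axes, zero at the start; "torque": the same for the moment, N m; "grip_width": finger opening in m.
Only numpy, scipy, OpenCV 4.12 (cv2) and the standard library are available. Lean on these libraries where they do the work, as an engineer would, in place of code of your own. Each camera call takes 0.05 s, during which the arm holds its last target.

## Working session

There is one attempt and no reset: what is moved stays moved. The work goes in short steps, Python scripts to look and compute and a tool call to move; the robot and the scene stay as the last step left them, time stands still between calls to the robot, and variables do not carry over. Pictures are saved under pics/ and viewed, and the job is handed in when it is done.

Besides the shell and the picture viewer there is one more tool, called after ">>>" as name([rows], argument=value, ...), one row to a line, values as JSON. carry_out: Moves the arm, as the interface text tells. Its arguments: {"type":"object","properties":{"plan":{"type":"array","items":{"type":"object","properties":{"dx":{"type":"number"},"dy":{"type":"number"},"dz":{"type":"number"},"yaw":{"type":"number"},"fingers":{"type":"number"}}}},"force":{"type":"number"}},"required":["plan"]}

```bash
mkdir -p pics; ls
python3 - <<'E'
from station import *
import cv2
o=get_obs(); print({k:(v if not hasattr(v,'round') else v) for k,v in o.items()})
for n in("scene","top"):
    c=camera(n); cv2.imwrite(f"pics/{n}0.png",c["color"][:,:,::-1]); print(n,c["camera_matrix"],c["k1"],c["xyz"],c["orientation"])
E
```

```text
pics
{'time': 0.0, 'joint_positions': array([ 9.50697634e-01,  1.81529953e-01,  1.60800727e+00, -1.32734051e-05,
        1.35376082e+00, -2.06311905e-01]), 'joint_vel': array([ 0.00042443, -0.00144143, -0.00054413,  0.00044046, -0.00193906,
        0.00034943]), 'effort': array([ 2.89321950e-03, -4.33855283e+01, -3.41860914e+01,  7.06049823e-02,
        3.80892539e-02, -1.05035751e-04]), 'eef_pos': array([0.23088432, 0.52604794, 0.2458167 ]), 'tcp_rot': array([ 0.69178892,  0.14469917,  0.69226475, -0.14580725]), 'force': array([ 0.0711155 ,  0.51250381, -0.26229217]), 'torque': array([-0.00816973,  0.05733602,  0.06552546]), 'grip_width': 0.08818382991596882}
scene [[508.41108403   0.         327.13342058]
 [  0.         508.41108403 235.09719934]
 [  0.           0.           1.        ]] -0.10588224698240653 [ 1.03391407 -0.56946635  0.9766075 ] [-0.30544504  0.89178581  0.3154983  -0.1090056 ]
top [[434.95804451   0.         314.70416716]
 [  0.         434.95804451 233.36111853]
 [  0.           0.           1.        ]] -0.022360501477981402 [ 0.46761688 -0.0344667   0.9932773 ] [-0.04701367  0.71505808 -0.69489332  0.06004111]
```

View pics/top0.png

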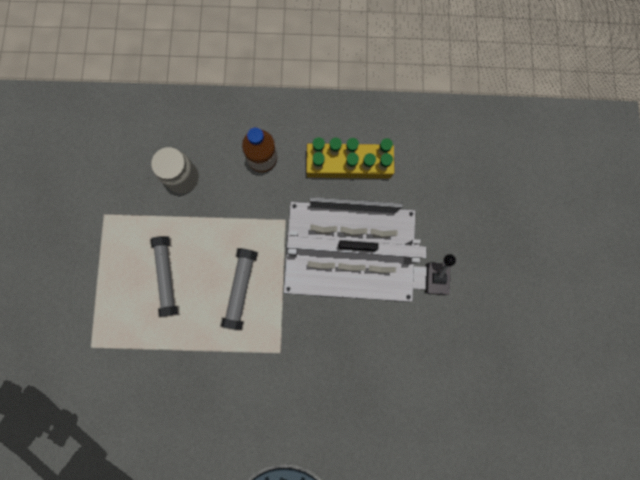

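View pics/scene0.png

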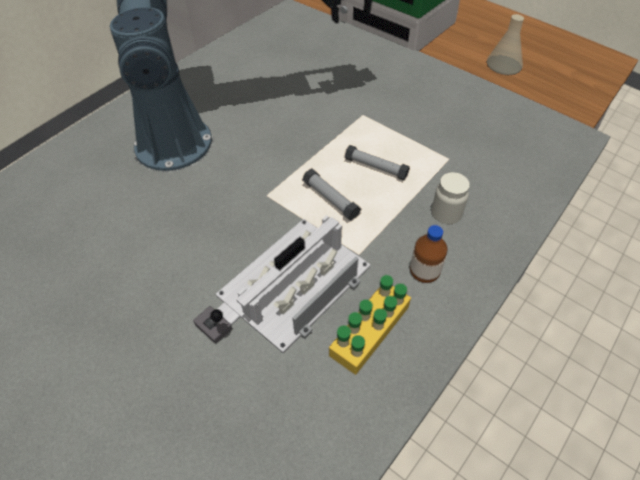

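```bash
cat > h.py <<'E'
from station import *
import numpy as np, cv2
from scipy.spatial.transform import Rotation as R
def rot(q): return R.from_quat([q[1],q[2],q[3],q[0]]).as_matrix()
def rays(c,uv):
    K=c["camera_matrix"];uv=np.asarray(uv,float)
    d=(uv-[K[0,2],K[1,2]])/[K[0,0],K[1,1]]
    s=d.copy()
    for _ in range(10): s=d/(1+c["k1"]*(s**2).sum(-1,keepdims=True))
    return np.concatenate([s,np.ones(s.shape[:-1]+(1,))],-1)
def proj(c,P):
    p=(np.asarray(P,float)-c["xyz"])@rot(c["orientation"]); s=p[...,:2]/p[...,2:]
    s=s*(1+c["k1"]*(s**2).sum(-1,keepdims=True)); K=c["camera_matrix"]
    return s*[K[0,0],K[1,1]]+[K[0,2],K[1,2]]
def cloud(c):
    v,u=np.mgrid[:480,:640]; r=rays(c,np.stack([u,v],-1))
    P=(r*c["range_z"][...,None])@rot(c["orientation"]).T+c["xyz"]; P[c["range_z"]==0]=np.nan
    return P
def onplane(c,uv,z):
    d=rays(c,uv)@rot(c["orientation"]).T
    return c["xyz"]+d*((z-c["xyz"][2])/d[...,2])[...,None]
def crop(c,x0,x1,y0,y1,name,s=4):
    im=c["color"][y0:y1,x0:x1,::-1]; cv2.imwrite(name,cv2.resize(im,None,fx=s,fy=s,interpolation=cv2.INTER_CUBIC))
def tcp():
    o=get_obs(); m=rot(o["tcp_rot"]); print("t",round(o["time"],2),"pos",o["eef_pos"].round(4),"force",np.round(o["force"],1),"w",round(o["grip_width"],4)); print("x",m[:,0].round(3),"y",m[:,1].round(3),"z",m[:,2].round(3)); return o,m
E
python3 - <<'E'
from h import *
c=camera("top"); crop(c,270,470,190,310,"pics/tc.png"); P=cloud(c)
def g(u,v): return P[v-1:v+2,u-1:u+2].reshape(-1,3).mean(0).round(4)
for p in [(164,276),(239,289),(450,260),(357,245),(420,250),(293,242),(350,200),(300,290),(200,330),(500,350)]: print(p,g(*p))
s=camera("scene"); crop(s,190,390,210,360,"pics/sc.png")
b=P[...,2]; print(np.nanstd(b[380:420,350:450]),np.nanmean(b[380:420,350:450]))
np.save("P0.npy",P)
tcp()
E
```

```text
(164, 276) [0.5101 0.2773 0.0334]
(239, 289) [0.4865 0.1113 0.0367]
(450, 260) [ 0.5561 -0.3292  0.107 ]
(357, 245) [ 0.5786 -0.134   0.1303]
(420, 250) [ 0.5763 -0.2698  0.0967]
(293, 242) [ 0.5856 -0.0045  0.0946]
(350, 200) [ 0.6881 -0.1259  0.0556]
(300, 290) [ 0.4886 -0.0211  0.0124]
(200, 330) [0.3941 0.1987 0.001 ]
(500, 350) [ 0.3667 -0.4745  0.001 ]
0.0017460308273085981 0.0003619246326021462
t 0.2 pos [0.231  0.5262 0.2462] force [0.2 0.2 0.8] w 0.0881
x [-0.001 -0.001 -1.   ] y [ 0.402  0.916 -0.001] z [ 0.916 -0.402 -0.   ]
```

View pics/tc.png

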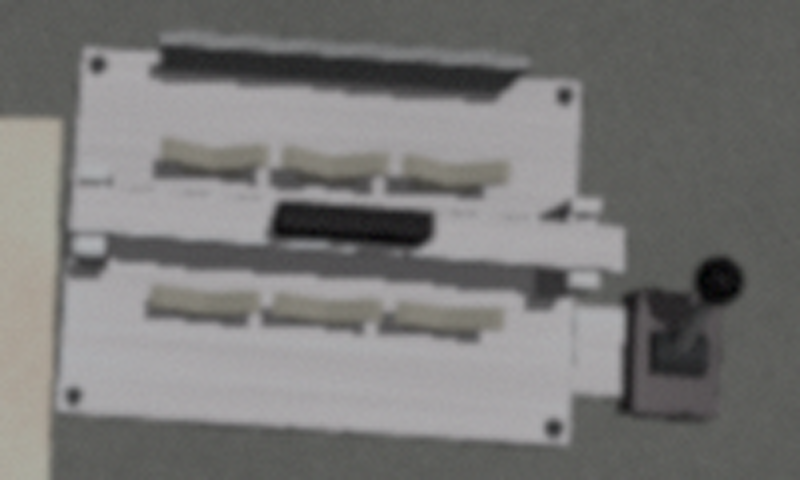

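View pics/sc.png

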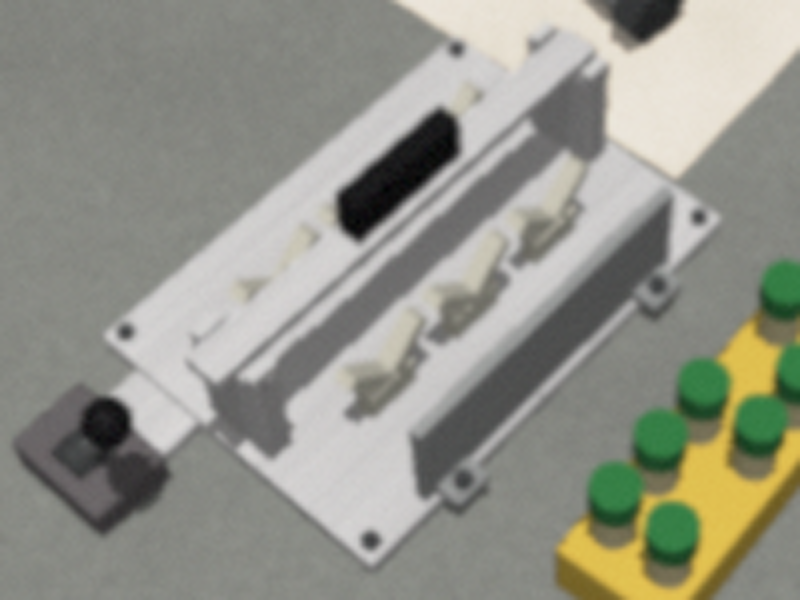

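```bash
cat > fit.py <<'E'
from h import *
from scipy.optimize import least_squares
c=camera("top"); s=camera("scene")
u=lambda pts,x,y:np.array([[x+(a+.5)/4-.5,y+(b+.5)/4-.5] for a,b in pts])
# cradle frame: corner order (far left, far right, near right, near left)
B=np.array([[.105,.145,.012],[.105,-.145,.012],[-.105,-.145,.012],[-.105,.145,.012]])
T=u([(82,47),(581,78),(570,444),(57,410)],270,190)
S=u([(720,215),(374,566),(107,338),(447,42)],190,210)
def W(p): 
    cs,sn=np.cos(p[2]),np.sin(p[2]); return B@np.array([[cs,-sn,0],[sn,cs,0],[0,0,1]]).T+[p[0],p[1],0]
for w in [(1,0),(0,1),(1,1)]:
    f=lambda p:np.r_[w[0]*(proj(c,W(p))-T).ravel(),w[1]*(proj(s,W(p))-S).ravel()]
    r=least_squares(f,[.58,-.13,0]); print(w,r.x.round(4),np.abs(r.fun).round(1).tolist())
E
python3 fit.py
```

```text
(1, 0) [ 0.5817 -0.1329 -0.035 ] [0.1, 0.5, 0.2, 0.0, 0.4, 0.0, 0.5, 0.4, 0.0, 0.0, 0.0, 0.0, 0.0, 0.0, 0.0, 0.0]
(0, 1) [ 0.581  -0.1324 -0.0251] [0.0, 0.0, 0.0, 0.0, 0.0, 0.0, 0.0, 0.0, 0.3, 0.0, 0.4, 0.8, 1.7, 0.6, 1.0, 2.2]
(1, 1) [ 0.5815 -0.1326 -0.0304] [0.4, 0.1, 0.1, 0.2, 0.5, 0.2, 0.4, 0.9, 0.5, 0.5, 0.0, 1.0, 1.7, 0.4, 1.4, 2.0]
```

```bash
cat > cols.py <<'E'
from h import *
def cols(c=None,show=True):
    c=c or camera("top"); P=cloud(c)
    m=(P[...,2]>.012)&(P[...,2]<.06)&(P[...,0]>.3)&(P[...,0]<.66)&(P[...,1]>.03)&(P[...,1]<.42)
    n,l,st,ce=cv2.connectedComponentsWithStats(m.astype(np.uint8)); out=[]
    for i in range(1,n):
        if st[i,4]<300: continue
        Q=P[l==i]; r=cv2.minAreaRect((Q[:,:2]*1000).astype(np.float32))
        mu=Q[:,:2].mean(0); w,V=np.linalg.eigh(np.cov((Q[:,:2]-mu).T)); a=V[:,1]; a=a*np.sign(a[0])
        t=(Q[:,:2]-mu)@a; d=(Q[:,:2]-mu)@[-a[1],a[0]]
        mid=mu+a*(np.percentile(t,.5)+np.percentile(t,99.5))/2
        k=(abs(t)<.055)&(abs(d)<.006)
        out.append((mid,np.arctan2(a[1],a[0]),np.ptp(t),np.median(Q[k,2])))
        if show: print("col",mid.round(4),"ang",round(out[-1][1],3),"len",np.ptp(t).round(3),"topz",np.median(Q[k,2]).round(4),"rect",[np.round(x,1) for x in r[:2]],st[i,:4])
    return out
if __name__=="__main__": cols()
E
python3 cols.py
cat > ov.py <<'E'
from h import *
import sys
x,y,a=.5815,-.1327,-.033
def C2W(P): 
    cs,sn=np.cos(a),np.sin(a); return np.asarray(P,float)@np.array([[cs,-sn,0],[sn,cs,0],[0,0,1]]).T+[x,y,0]
def box(x0,x1,y0,y1,z0,z1): return np.array([[X,Y,Z] for X in(x0,x1) for Y in(y0,y1) for Z in(z0,z1)])
E_=[(0,1),(2,3),(4,5),(6,7),(0,2),(1,3),(4,6),(5,7),(0,4),(1,5),(2,6),(3,7)]
if __name__=="__main__":
  sx=float(sys.argv[1])
  for n,(X0,X1,Y0,Y1) in dict(top=(270,470,190,310),scene=(190,390,210,360)).items():
    c=camera(n); im=cv2.resize(c["color"][Y0:Y1,X0:X1,::-1],None,fx=4,fy=4,interpolation=cv2.INTER_CUBIC)
    bx=[(box(-.105,.105,-.145,.145,.012,.012),(0,0,255)),(box(sx,sx+.008,-.1,.1,.012,.082),(255,0,0)),(box(-.012,.012,-.145,.145,.086,.096),(0,160,0))]
    bx+=[(box(-.0235,.0235,s*.129-.008,s*.129+.008,.012,.095),(255,0,255)) for s in(1,-1)]
    bx+=[(box(k*.04-.006,k*.04+.006,v-.024,v+.024,.064,.064),(0,200,255)) for k in(1,-1) for v in(.066,0,-.066)]
    for b,col in bx:
        p=(proj(c,C2W(b))-[X0,Y0]+.5)*4-.5
        for i,j in E_: cv2.line(im,tuple(int(q) for q in p[i]),tuple(int(q) for q in p[j]),col,1)
    cv2.imwrite(f"pics/ov_{n}_{sys.argv[2]}.png",im)
E
python3 ov.py 0.1 a
```

```text
col [0.511  0.2787] ang 0.19 len 0.177 topz 0.0327 rect [array([510.3, 282.4]), array([176.7,  44.5])] [150 236  29  82]
col [0.4875 0.1124] ang -0.163 len 0.176 topz 0.0373 rect [array([488. , 114.6]), array([ 49.1, 176.1])] [220 248  38  83]
```

View pics/ov_top_a.png

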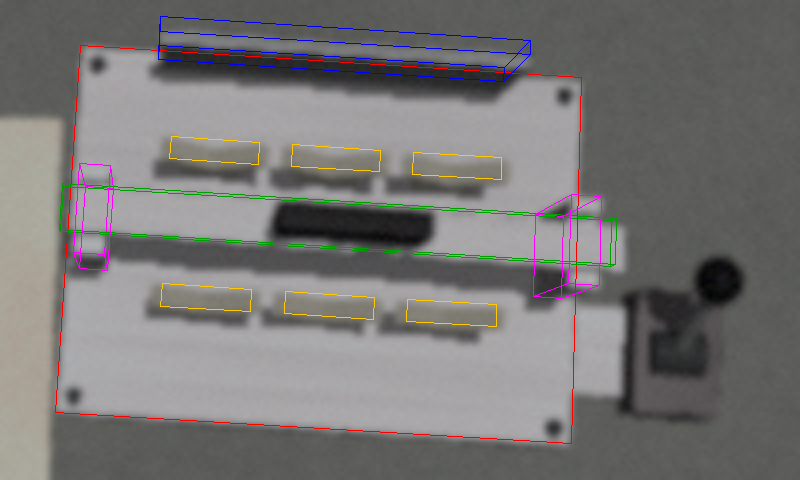

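View pics/ov_scene_a.png

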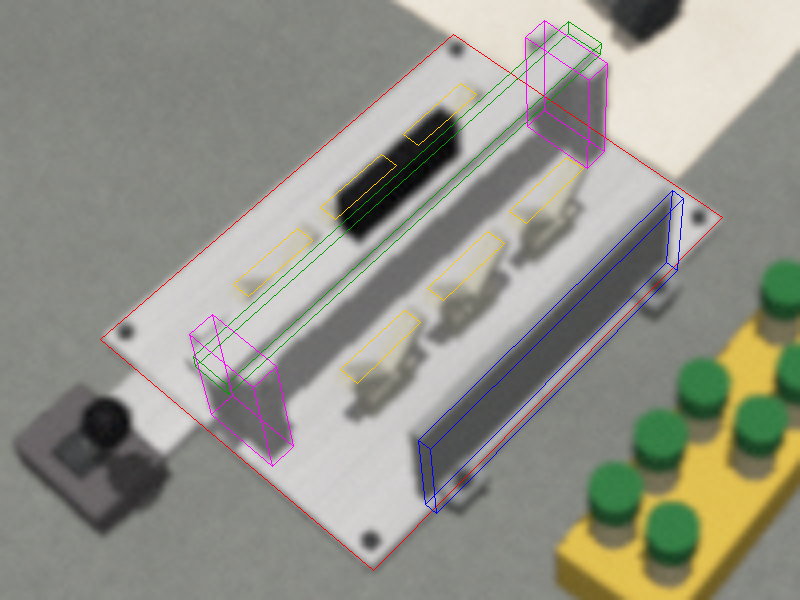

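```bash
cat >> h.py <<'E'
CX,CY,CA=.5815,-.1327,-.033
def c2w(X,Y,Z=0): return np.array([CX+np.cos(CA)*X-np.sin(CA)*Y,CY+np.sin(CA)*X+np.cos(CA)*Y,Z])
def w2c(p): d=np.array(p[:2])-[CX,CY]; return np.array([np.cos(CA)*d[0]+np.sin(CA)*d[1],-np.sin(CA)*d[0]+np.cos(CA)*d[1],p[2] if len(p)>2 else 0])
def plan(P,ang=None):
    "deltas for TCP target P with tool-y heading ang (rad, mod pi)"
    o,m=tcp(); h=np.arctan2(m[1,1],m[0,1])
    yaw=0 if ang is None else -((ang-h+np.pi/2)%np.pi-np.pi/2)
    m2=m@R.from_rotvec([yaw,0,0]).as_matrix(); d=np.asarray(P)-o["eef_pos"]
    print("yaw",round(yaw,3),"then d",(d@m2).round(4),"| d without yaw",(d@m).round(4), "cradle now",w2c(o["eef_pos"]).round(4))
E
python3 - <<'E'
from h import *
plan(c2w(.03,-.2,.2),np.pi/2+CA)
E
```

```text
t 0.45 pos [0.2312 0.5265 0.2466] force [-0.6 -1.1 -0.3] w 0.088
x [-0. -0. -1.] y [ 0.402  0.916 -0.   ] z [ 0.916 -0.402 -0.   ]
yaw -0.381 then d [ 0.0467 -0.8472  0.4019] | d without yaw [ 0.0467 -0.6372  0.688 ] cradle now [-0.3719  0.6472  0.2466]
```

>>> carry_out([
  {"yaw": -0.127, "fingers": 0},
  {"yaw": -0.127},
  {"yaw": -0.127},
  {"dy": -0.04, "dz": 0.019},
  {"dy": -0.04, "dz": 0.019},
  {"dy": -0.04, "dz": 0.019},
  {"dy": -0.04, "dz": 0.019},
  {"dy": -0.04, "dz": 0.019},
], force=40)

```text
validation failed for argument at $.pl...
```

>>> carry_out([
  {"dy": -0.04, "dz": 0.019},
  {"dy": -0.04, "dz": 0.019},
  {"dy": -0.04, "dz": 0.019},
  {"dy": -0.04, "dz": 0.019},
  {"dy": -0.04, "dz": 0.019},
  {"dy": -0.04, "dz": 0.019},
  {"dy": -0.04, "dz": 0.019},
  {"dy": -0.04, "dz": 0.019},
])

```text
validation failed for argument at $.pl...
```

>>> carry_out([
  {"dy": -0.04, "dz": 0.019},
  {"dy": -0.04, "dz": 0.019},
  {"dy": -0.04, "dz": 0.019},
  {"dy": -0.04, "dz": 0.019},
  {"dy": -0.04, "dz": 0.019},
  {"dy": -0.04, "dz": 0.019},
  {"dy": -0.04, "dz": 0.019},
  {"dx": 0},
])

```text
validation failed for argument at $.pl...
```

Run:
```python
from h import *
plan(c2w(.03,-.2,.2),np.pi/2+CA)
c=camera("top"); crop(c,370,530,200,320,"pics/l1.png",5)
```

```text
t 0.45 pos [0.2312 0.5265 0.2466] force [-0.6 -1.1 -0.3] w 0.088
x [-0. -0. -1.] y [ 0.402  0.916 -0.   ] z [ 0.916 -0.402 -0.   ]
yaw -0.381 then d [ 0.0467 -0.8472  0.4019] | d without yaw [ 0.0467 -0.6372  0.688 ] cradle now [-0.3719  0.6472  0.2466]
```

View pics/l1.png

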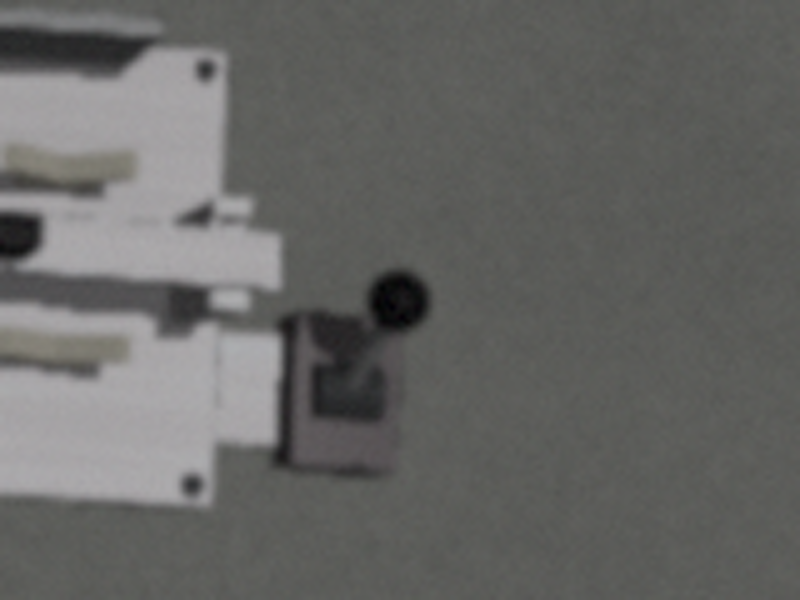

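>>> carry_out([
  {"dx": 0.0, "dy": 0.0, "dz": 0.0, "yaw": -0.127, "fingers": 0.0},
])

```text
time: 0.6
eef_pos: [0.2312, 0.5265, 0.2467]
tcp_rot: [0.7, 0.101, 0.7, -0.1]
force: [0.5, 0.1, -0.1]
grip_width: 0.0818
```

>>> carry_out([
  {"dx": 0.0, "yaw": -0.127, "fingers": 0.0},
  {"yaw": -0.127, "fingers": 0.0},
], force=40)

```text
validation failed for argument at $.pl...
```

>>> carry_out([
  {"dx": 0, "dy": 0, "dz": 0, "yaw": -0.127, "fingers": 0},
  {"dx": 0, "dy": 0, "dz": 0, "yaw": -0.127, "fingers": 0},
  {"dx": 0, "dy": -0.04, "dz": 0.019, "yaw": 0, "fingers": 0},
  {"dx": 0, "dy": -0.04, "dz": 0.019, "yaw": 0, "fingers": 0},
  {"dx": 0, "dy": -0.04, "dz": 0.019, "yaw": 0, "fingers": 0},
  {"dx": 0, "dy": -0.04, "dz": 0.019, "yaw": 0, "fingers": 0},
  {"dx": 0, "dy": -0.04, "dz": 0.019, "yaw": 0, "fingers": 0},
  {"dx": 0, "dy": -0.04, "dz": 0.019, "yaw": 0, "fingers": 0},
], force=40)

```text
time: 1.4
eef_pos: [0.3377, 0.2814, 0.247]
tcp_rot: [0.707, 0.012, 0.707, -0.011]
force: [0.0, -0.1, 0.4]
grip_width: 0.018
```

>>> carry_out([
  {"dx": 0, "dy": -0.04, "dz": 0.019, "yaw": 0, "fingers": 0},
  {"dx": 0, "dy": -0.04, "dz": 0.019, "yaw": 0, "fingers": 0},
  {"dx": 0, "dy": -0.04, "dz": 0.019, "yaw": 0, "fingers": 0},
  {"dx": 0, "dy": -0.04, "dz": 0.019, "yaw": 0, "fingers": 0},
  {"dx": 0, "dy": -0.04, "dz": 0.019, "yaw": 0, "fingers": 0},
  {"dx": 0, "dy": -0.04, "dz": 0.019, "yaw": 0, "fingers": 0},
  {"dx": 0, "dy": -0.04, "dz": 0.019, "yaw": 0, "fingers": 0},
  {"dx": 0, "dy": -0.04, "dz": 0.019, "yaw": 0, "fingers": 0},
])

```text
time: 2.2
eef_pos: [0.4792, -0.0439, 0.247]
tcp_rot: [0.707, 0.012, 0.707, -0.012]
force: [0.7, -0.0, -0.3]
grip_width: 0.0003
```

>>> carry_out([
  {"dx": 0, "dy": -0.04, "dz": 0.019, "yaw": 0, "fingers": 0},
  {"dx": 0, "dy": -0.04, "dz": 0.019, "yaw": 0, "fingers": 0},
  {"dx": 0, "dy": -0.04, "dz": 0.019, "yaw": 0, "fingers": 0},
  {"dx": 0, "dy": -0.04, "dz": 0.019, "yaw": 0, "fingers": 0},
  {"dx": 0, "dy": -0.04, "dz": 0.019, "yaw": 0, "fingers": 0},
  {"dx": 0, "dy": -0.04, "dz": 0.019, "yaw": 0, "fingers": 0},
  {"dx": 0, "dy": -0.04, "dz": 0.019, "yaw": 0, "fingers": 0},
  {"dx": 0, "dy": 0, "dz": 0, "yaw": 0, "fingers": 0},
])

```text
time: 3.0
eef_pos: [0.6027, -0.3312, 0.2449]
tcp_rot: [0.707, 0.013, 0.707, -0.013]
force: [-1.3, 0.2, -0.8]
grip_width: 0.0004
```

Run:
```python
from h import *
plan(c2w(.03,-.2,.088),np.pi/2+CA)
c=camera("top"); print(onplane(c,[[369.5+400.5/5,199.5+300.5/5]],.092))
```

```text
t 3.0 pos [ 0.6027 -0.3312  0.2449] force [-1.3  0.2 -0.8] w 0.0004
x [-0.001 -0.001 -1.   ] y [ 0.037  0.999 -0.001] z [ 0.999 -0.037 -0.001]
yaw -0.004 then d [ 0.1569 -0.0022  0.0024] | d without yaw [ 0.1569 -0.0022  0.0024] cradle now [ 0.0277 -0.1976  0.2449]
[[ 0.55843167 -0.33334584  0.092     ]]
```

>>> carry_out([
  {"dx": 0.04, "dy": -0.002, "dz": 0.003, "yaw": 0, "fingers": 0},
  {"dx": 0.04, "dy": 0, "dz": 0, "yaw": 0, "fingers": 0},
  {"dx": 0.04, "dy": 0, "dz": 0, "yaw": 0, "fingers": 0},
  {"dx": 0.036, "dy": 0, "dz": 0, "yaw": 0, "fingers": 0},
  {"dx": 0, "dy": 0, "dz": -0.01, "yaw": 0, "fingers": 0},
  {"dx": 0, "dy": 0, "dz": -0.01, "yaw": 0, "fingers": 0},
  {"dx": 0, "dy": 0, "dz": -0.01, "yaw": 0, "fingers": 0},
  {"dx": 0, "dy": 0, "dz": -0.01, "yaw": 0, "fingers": 0},
])

```text
time: 3.85
eef_pos: [0.5664, -0.3282, 0.0944]
tcp_rot: [0.709, 0.01, 0.705, -0.013]
force: [2.0, -0.3, 1.7]
grip_width: 0.0003
```

>>> carry_out([
  {"dx": 0, "dy": 0, "dz": -0.01, "yaw": 0, "fingers": 0},
  {"dx": 0, "dy": 0, "dz": -0.01, "yaw": 0, "fingers": 0},
  {"dx": 0, "dy": 0, "dz": -0.01, "yaw": 0, "fingers": 0},
  {"dx": 0, "dy": 0, "dz": -0.008, "yaw": 0, "fingers": 0},
  {"dx": 0, "dy": 0, "dz": -0.006, "yaw": 0, "fingers": 0},
  {"dx": 0, "dy": 0, "dz": -0.006, "yaw": 0, "fingers": 0},
  {"dx": 0, "dy": 0, "dz": 0, "yaw": 0, "fingers": 0},
])

```text
time: 4.55
eef_pos: [0.5145, -0.325, 0.0903]
tcp_rot: [0.707, 0.012, 0.707, -0.011]
force: [-0.0, -0.1, -0.3]
grip_width: 0.0009
```

Run:
```python
from h import *
plan(c2w(-.066,-.2,.088),np.pi/2+CA)
c=camera("scene"); crop(c,170,330,230,350,"pics/l2.png",5)
```

```text
t 4.55 pos [ 0.5145 -0.325   0.0903] force [-0.  -0.1 -0.3] w 0.0009
x [-0.001  0.001 -1.   ] y [0.033 0.999 0.001] z [ 0.999 -0.033 -0.001]
yaw -0.0 then d [ 0.0023 -0.0056 -0.0054] | d without yaw [ 0.0023 -0.0056 -0.0054] cradle now [-0.0606 -0.1944  0.0903]
```

View pics/l2.png

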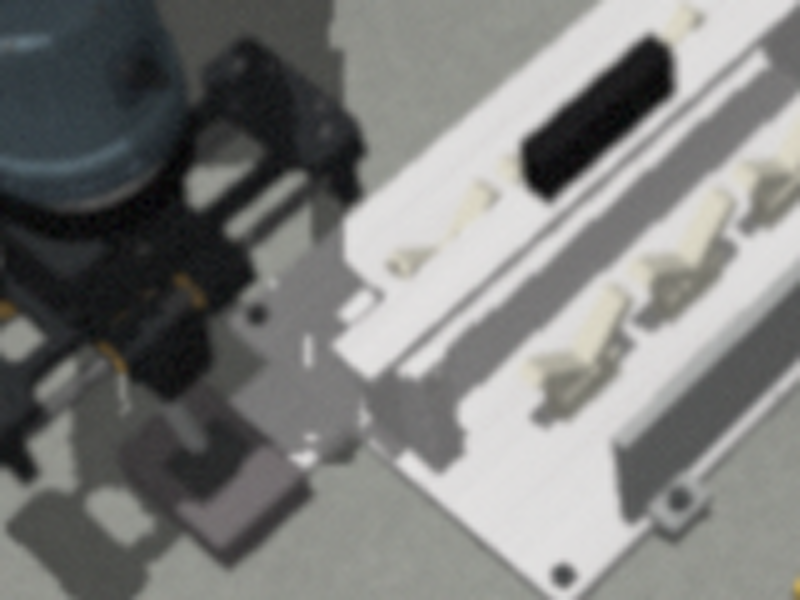

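>>> carry_out([
  {"dx": 0, "dy": 0, "dz": -0.004, "yaw": 0, "fingers": 0},
  {"dx": 0, "dy": 0, "dz": -0.003, "yaw": 0, "fingers": 0},
  {"dx": 0, "dy": 0, "dz": 0, "yaw": 0, "fingers": 0},
])

```text
time: 4.9
eef_pos: [0.5081, -0.3249, 0.0906]
tcp_rot: [0.707, 0.012, 0.707, -0.011]
force: [0.3, 0.2, 0.7]
grip_width: 0.0004
```

>>> carry_out([
  {"dx": 0, "dy": 0, "dz": -0.003, "yaw": 0, "fingers": 0},
  {"dx": 0, "dy": 0, "dz": 0, "yaw": 0, "fingers": 0},
])

```text
time: 5.1
eef_pos: [0.5066, -0.325, 0.0909]
tcp_rot: [0.708, 0.011, 0.706, -0.012]
force: [6.8, 0.1, -3.3]
grip_width: 0.0002
```

>>> carry_out([
  {"dx": 0, "dy": 0, "dz": -0.001, "yaw": 0, "fingers": 0},
  {"dx": 0, "dy": 0, "dz": 0, "yaw": 0, "fingers": 0},
  {"dx": 0, "dy": 0, "dz": 0.012, "yaw": 0, "fingers": 0},
  {"dx": -0.03, "dy": 0, "dz": 0.012, "yaw": 0, "fingers": 0},
  {"dx": -0.04, "dy": 0, "dz": 0, "yaw": 0, "fingers": 0},
  {"dx": -0.04, "dy": 0, "dz": 0, "yaw": 0, "fingers": 0},
])

```text
time: 5.7
eef_pos: [0.5284, -0.3253, 0.2014]
tcp_rot: [0.706, 0.012, 0.708, -0.011]
force: [0.2, -0.9, -0.4]
grip_width: 0.0003
```

Run:
```python
from h import *
# rib estimate
P=np.load("P0.npy"); m=(P[...,2]>.118)&(P[...,2]<.14)&(abs(P[...,1]+.135)<.07)&(abs(P[...,0]-.58)<.05)
Q=P[m]; print(m.sum(),Q.mean(0),(Q.min(0)+Q.max(0))/2, w2c(Q.mean(0)), np.ptp(Q,axis=0)); r=cv2.minAreaRect((Q[:,:2]*1000).astype(np.float32)); print(r)
print(get_obs()["joint_positions"].round(2))
plan([Q[:,0].mean(),Q[:,1].mean(),.2],CA)
c=camera("top"); cv2.imwrite("pics/t3.png",c["color"][...,::-1])
c=camera("scene"); crop(c,170,330,230,350,"pics/l3.png",5)
```

```text
336 [ 0.57866625 -0.13582286  0.12895024] [ 0.57915786 -0.13658157  0.12611691] [-0.00272918 -0.00321465  0.12895024] [0.01856333 0.07995751 0.01566026]
((579.24853515625, -136.62025451660156), (79.71449279785156, 16.232650756835938), 87.36556243896484)
[-0.74  0.32  1.53 -0.    1.29 -2.28]
t 5.7 pos [ 0.5284 -0.3253  0.2014] force [ 0.2 -0.9 -0.4] w 0.0003
x [-0.002  0.001 -1.   ] y [0.032 0.999 0.001] z [ 0.999 -0.032 -0.002]
yaw -1.57 then d [ 0.0015 -0.0439  0.191 ] | d without yaw [0.0015 0.191  0.0441] cradle now [-0.0467 -0.1942  0.2014]
```

View pics/l3.png

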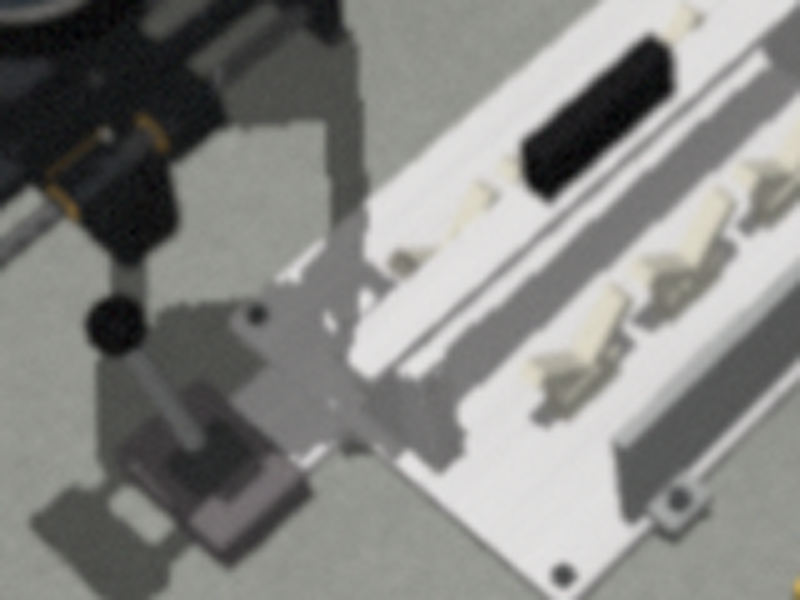

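>>> carry_out([
  {"dx": 0, "dy": 0, "dz": 0, "yaw": 0.145, "fingers": 1},
  {"dx": 0, "dy": 0, "dz": 0, "yaw": 0.145, "fingers": 1},
  {"dx": 0, "dy": 0, "dz": 0, "yaw": 0.145, "fingers": 1},
  {"dx": 0, "dy": 0, "dz": 0, "yaw": 0.145, "fingers": 1},
  {"dx": 0, "dy": 0, "dz": 0, "yaw": 0.145, "fingers": 1},
  {"dx": 0, "dy": 0, "dz": 0, "yaw": 0.145, "fingers": 1},
  {"dx": 0, "dy": 0, "dz": 0, "yaw": 0.145, "fingers": 1},
  {"dx": 0, "dy": 0, "dz": 0, "yaw": 0.145, "fingers": 1},
])

```text
time: 6.6
eef_pos: [0.5282, -0.3254, 0.1998]
tcp_rot: [0.583, 0.399, 0.585, -0.399]
force: [0.1, -0.7, 0.7]
grip_width: 0.0623
```

>>> carry_out([
  {"dx": 0, "dy": 0, "dz": 0, "yaw": 0.145, "fingers": 1},
  {"dx": 0, "dy": 0, "dz": 0, "yaw": 0.145, "fingers": 1},
  {"dx": 0, "dy": 0, "dz": 0, "yaw": 0.12, "fingers": 1},
  {"dx": 0, "dy": 0.011, "dz": -0.045, "yaw": 0, "fingers": 1},
  {"dx": 0, "dy": 0.011, "dz": -0.045, "yaw": 0, "fingers": 1},
  {"dx": 0, "dy": 0.011, "dz": -0.045, "yaw": 0, "fingers": 1},
  {"dx": 0, "dy": 0.011, "dz": -0.045, "yaw": 0, "fingers": 1},
  {"dx": 0, "dy": 0, "dz": 0, "yaw": 0, "fingers": 1},
])

```text
time: 7.4
eef_pos: [0.5788, -0.1417, 0.1999]
tcp_rot: [0.492, 0.507, 0.494, -0.506]
force: [-0.1, 0.3, -0.4]
grip_width: 0.088
```

Run:
```python
from h import *
plan([.5795,-.1366,.126],CA)
```

```text
t 7.4 pos [ 0.5788 -0.1417  0.1999] force [-0.1  0.3 -0.4] w 0.088
x [-0.001  0.002 -1.   ] y [ 1.    -0.026 -0.002] z [-0.026 -1.    -0.002]
yaw 0.007 then d [ 0.0739  0.0007 -0.005 ] | d without yaw [ 0.0739  0.0007 -0.005 ] cradle now [-0.0025 -0.0091  0.1999]
```

>>> carry_out([
  {"dx": 0.03, "dy": 0.001, "dz": -0.005, "yaw": 0.007, "fingers": 1},
  {"dx": 0.03, "dy": 0, "dz": 0, "yaw": 0, "fingers": 1},
  {"dx": 0.02, "dy": 0, "dz": 0, "yaw": 0, "fingers": 0.6},
  {"dx": 0.011, "dy": 0, "dz": 0, "yaw": 0, "fingers": 0.4},
  {"dx": 0, "dy": 0, "dz": 0, "yaw": 0, "fingers": 0},
  {"dx": 0, "dy": 0, "dz": 0, "yaw": 0, "fingers": 0},
  {"dx": 0, "dy": 0, "dz": 0, "yaw": 0, "fingers": 0},
  {"dx": 0, "dy": 0, "dz": 0, "yaw": 0, "fingers": 0},
], force=40)

```text
time: 8.2
eef_pos: [0.5801, -0.1427, 0.1111]
tcp_rot: [0.491, 0.51, 0.489, -0.509]
force: [0.2, 0.4, 0.8]
grip_width: 0.0422
```

>>> carry_out([
  {"dx": 0, "dy": 0, "dz": 0, "yaw": 0, "fingers": 0},
  {"dx": 0, "dy": 0, "dz": 0, "yaw": 0, "fingers": 0},
  {"dx": 0, "dy": 0, "dz": 0, "yaw": 0, "fingers": 0},
])

```text
time: 8.5
eef_pos: [0.5794, -0.1423, 0.11]
tcp_rot: [0.49, 0.51, 0.49, -0.51]
force: [0.4, -0.3, -0.5]
grip_width: 0.0181
```

Run:
```python
from h import *
plan(c2w(-.2,-.005,.2),CA)
```

```text
t 8.5 pos [ 0.5794 -0.1423  0.11  ] force [ 0.4 -0.3 -0.5] w 0.0181
x [ 0. -0. -1.] y [ 0.999 -0.039  0.   ] z [-0.039 -0.999  0.   ]
yaw -0.006 then d [-0.0901 -0.1982 -0.0046] | d without yaw [-0.0901 -0.1982 -0.0034] cradle now [-0.0018 -0.0096  0.11  ]
```

>>> carry_out([
  {"dx": 0, "dy": 0, "dz": 0, "yaw": 0, "fingers": 0},
  {"dx": 0, "dy": 0, "dz": 0, "yaw": 0, "fingers": 0},
  {"dx": 0, "dy": 0, "dz": 0, "yaw": 0, "fingers": 0},
  {"dx": -0.01, "dy": 0, "dz": 0, "yaw": 0, "fingers": 0},
  {"dx": -0.02, "dy": 0, "dz": 0, "yaw": 0, "fingers": 0},
  {"dx": -0.02, "dy": 0, "dz": 0, "yaw": 0, "fingers": 0},
  {"dx": 0, "dy": 0, "dz": 0, "yaw": 0, "fingers": 0},
])

```text
time: 9.2
eef_pos: [0.5811, -0.143, 0.1629]
tcp_rot: [0.492, 0.51, 0.488, -0.509]
force: [-0.1, 1.1, -0.8]
grip_width: 0.0153
```

Run:
```python
from h import *
plan(c2w(-.2,-.005,.16),CA)
c=camera("scene"); crop(c,150,450,190,390,"pics/b1.png",2.5)
```

```text
t 9.2 pos [ 0.5811 -0.143   0.1629] force [-0.1  1.1 -0.8] w 0.0153
x [ 0.005 -0.002 -1.   ] y [ 0.999 -0.039  0.005] z [-0.039 -0.999  0.002]
yaw -0.006 then d [ 0.0019 -0.1999 -0.0053] | d without yaw [ 0.0019 -0.1999 -0.0042] cradle now [-1.000e-04 -1.030e-02  1.629e-01]
```

View pics/b1.png

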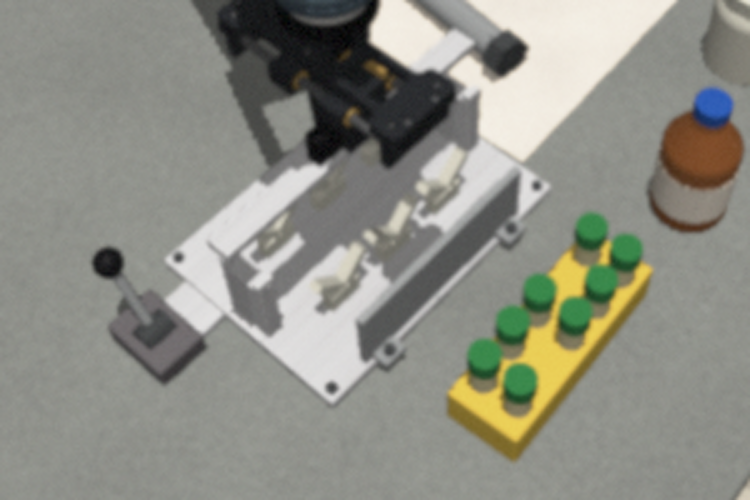

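>>> carry_out([
  {"dx": 0, "dy": -0.03, "dz": 0, "yaw": 0, "fingers": 0},
  {"dx": 0, "dy": -0.04, "dz": 0, "yaw": 0, "fingers": 0},
  {"dx": 0, "dy": -0.04, "dz": 0, "yaw": 0, "fingers": 0},
  {"dx": 0, "dy": -0.04, "dz": 0, "yaw": 0, "fingers": 0},
  {"dx": 0, "dy": -0.04, "dz": 0, "yaw": 0, "fingers": 0},
  {"dx": 0, "dy": -0.02, "dz": 0, "yaw": 0, "fingers": 0},
  {"dx": 0, "dy": 0, "dz": 0, "yaw": 0, "fingers": 0},
])

```text
time: 9.95
eef_pos: [0.3667, -0.133, 0.1582]
tcp_rot: [-0.489, -0.51, -0.491, 0.51]
force: [0.5, 0.4, -2.2]
grip_width: 0.0154
```

>>> carry_out([
  {"dx": 0.04, "dy": 0, "dz": 0, "yaw": 0, "fingers": 0},
  {"dx": 0.04, "dy": 0, "dz": 0, "yaw": 0, "fingers": 0},
  {"dx": 0.03, "dy": 0, "dz": 0, "yaw": 0, "fingers": 0},
  {"dx": 0.012, "dy": 0, "dz": 0, "yaw": 0, "fingers": 0},
  {"dx": 0.004, "dy": 0, "dz": 0, "yaw": 0, "fingers": 0},
  {"dx": 0, "dy": 0, "dz": 0, "yaw": 0, "fingers": 0},
])

```text
time: 10.55
eef_pos: [0.3696, -0.1339, 0.0331]
tcp_rot: [-0.49, -0.51, -0.491, 0.51]
force: [0.1, 0.7, -2.8]
grip_width: 0.016
```

Run:
```python
from h import *
tcp()
c=camera("scene"); crop(c,50,400,90,390,"pics/b2.png",2)
```

```text
t 10.55 pos [ 0.3696 -0.1339  0.0331] force [ 0.1  0.7 -2.8] w 0.016
x [-0.001  0.001 -1.   ] y [ 0.999 -0.039 -0.001] z [-0.039 -0.999 -0.001]
```

View pics/b2.png

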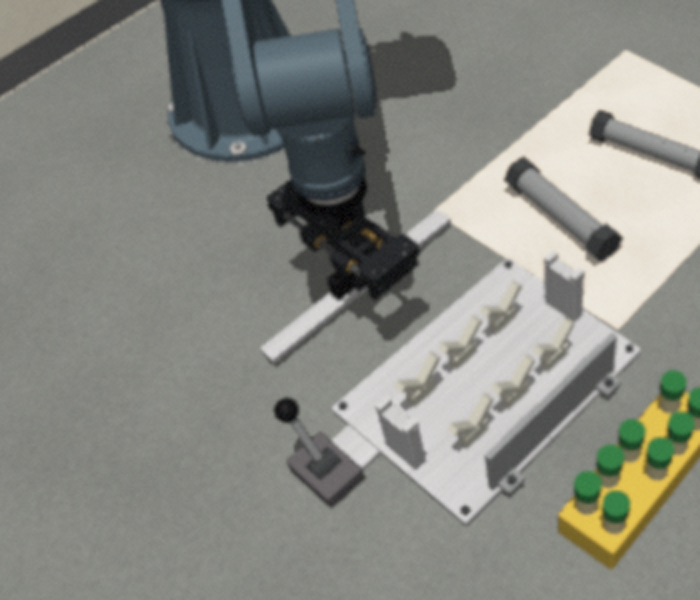

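Lower in small steps until the bar touches the bench.

>>> carry_out([
  {"dx": 0.004, "dy": 0, "dz": 0, "yaw": 0, "fingers": 0},
  {"dx": 0.003, "dy": 0, "dz": 0, "yaw": 0, "fingers": 0},
  {"dx": 0, "dy": 0, "dz": 0, "yaw": 0, "fingers": 0},
])

```text
time: 10.9
eef_pos: [0.3696, -0.1341, 0.0268]
tcp_rot: [0.49, 0.51, 0.49, -0.51]
force: [-0.2, 0.0, -1.9]
grip_width: 0.0157
```

>>> carry_out([
  {"dx": 0.002, "dy": 0, "dz": 0, "yaw": 0, "fingers": 0},
  {"dx": 0, "dy": 0, "dz": 0, "yaw": 0, "fingers": 0},
])

```text
time: 11.1
eef_pos: [0.3696, -0.1342, 0.0248]
tcp_rot: [0.49, 0.51, 0.49, -0.51]
force: [0.5, 0.7, -1.6]
grip_width: 0.0155
```

>>> carry_out([
  {"dx": 0.0015, "dy": 0, "dz": 0, "yaw": 0, "fingers": 0},
  {"dx": 0, "dy": 0, "dz": 0, "yaw": 0, "fingers": 0},
])

```text
time: 11.3
eef_pos: [0.3698, -0.1343, 0.0242]
tcp_rot: [-0.49, -0.51, -0.49, 0.51]
force: [-4.5, 2.4, 13.9]
grip_width: 0.0158
```

>>> carry_out([
  {"dx": 0, "dy": 0, "dz": 0, "yaw": 0, "fingers": 0.5},
  {"dx": 0, "dy": 0, "dz": 0, "yaw": 0, "fingers": 0.5},
  {"dx": 0, "dy": 0, "dz": 0, "yaw": 0, "fingers": 0.5},
  {"dx": 0, "dy": 0, "dz": 0, "yaw": 0, "fingers": 0.5},
  {"dx": -0.02, "dy": 0, "dz": 0, "yaw": 0, "fingers": 1},
  {"dx": -0.04, "dy": 0, "dz": 0, "yaw": 0, "fingers": 1},
  {"dx": -0.04, "dy": 0, "dz": 0, "yaw": 0, "fingers": 1},
  {"dx": -0.04, "dy": 0, "dz": 0, "yaw": 0, "fingers": 1},
])

```text
time: 12.1
eef_pos: [0.3691, -0.1338, 0.1645]
tcp_rot: [-0.49, -0.51, -0.49, 0.51]
force: [-0.5, 0.0, 0.2]
grip_width: 0.0737
```

Run:
```python
from cols import *
tcp(); print(get_obs()["joint_positions"].round(2))
c=camera("top"); r=cols(c); cv2.imwrite("pics/t4.png",c["color"][...,::-1])
```

```text
t 12.1 pos [ 0.3691 -0.1338  0.1645] force [-0.5  0.   0.2] w 0.0737
x [-0.  0. -1.] y [ 0.999 -0.039 -0.001] z [-0.039 -0.999 -0.   ]
[-0.65 -0.15  2.12  0.    1.17 -0.61]
col [0.511  0.2787] ang 0.19 len 0.177 topz 0.0325 rect [array([510.3, 282.2]), array([176.5,  44.5])] [150 236  29  82]
col [0.4874 0.1124] ang -0.162 len 0.176 topz 0.0374 rect [array([487.9, 114.6]), array([ 48.5, 176.3])] [220 248  38  83]
```

View pics/t4.png

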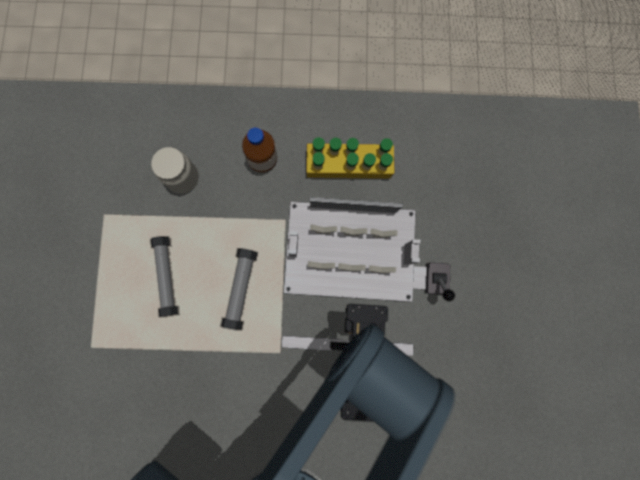

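>>> carry_out([
  {"dx": 0, "dy": 0, "dz": 0, "yaw": -0.145, "fingers": 1},
  {"dx": 0, "dy": 0, "dz": 0, "yaw": -0.145, "fingers": 1},
  {"dx": 0, "dy": 0, "dz": 0, "yaw": -0.145, "fingers": 1},
  {"dx": 0, "dy": 0, "dz": 0, "yaw": -0.145, "fingers": 1},
  {"dx": 0, "dy": 0, "dz": 0, "yaw": -0.145, "fingers": 1},
  {"dx": 0, "dy": 0, "dz": 0, "yaw": -0.145, "fingers": 1},
  {"dx": 0, "dy": 0, "dz": 0, "yaw": -0.145, "fingers": 1},
  {"dx": 0, "dy": 0, "dz": 0, "yaw": -0.145, "fingers": 1},
])

```text
time: 12.95
eef_pos: [0.3694, -0.134, 0.1629]
tcp_rot: [0.69, 0.156, 0.69, -0.156]
force: [-0.2, -0.2, 0.0]
grip_width: 0.0882
```

>>> carry_out([
  {"dx": 0, "dy": 0, "dz": 0, "yaw": -0.145, "fingers": 1},
  {"dx": 0, "dy": 0, "dz": 0, "yaw": -0.145, "fingers": 1},
  {"dx": 0, "dy": 0, "dz": 0, "yaw": 0, "fingers": 1},
])

```text
time: 13.25
eef_pos: [0.3694, -0.134, 0.1629]
tcp_rot: [0.705, 0.056, 0.705, -0.056]
force: [0.1, -0.3, -0.5]
grip_width: 0.088
```

Run:
```python
from h import *
plan([.488,.1138,.1],np.pi/2-.162)
```

```text
t 13.25 pos [ 0.3694 -0.134   0.1629] force [ 0.1 -0.3 -0.5] w 0.088
x [-0.  0. -1.] y [0.158 0.987 0.   ] z [ 0.987 -0.158 -0.   ]
yaw 0.003 then d [0.0629 0.2637 0.0771] | d without yaw [0.0629 0.2634 0.078 ] cradle now [-0.212  -0.0083  0.1629]
```

>>> carry_out([
  {"dx": 0, "dy": 0.044, "dz": 0.013, "yaw": 0, "fingers": 1},
  {"dx": 0, "dy": 0.044, "dz": 0.013, "yaw": 0, "fingers": 1},
  {"dx": 0, "dy": 0.044, "dz": 0.013, "yaw": 0, "fingers": 1},
  {"dx": 0, "dy": 0.044, "dz": 0.013, "yaw": 0, "fingers": 1},
  {"dx": 0, "dy": 0.044, "dz": 0.013, "yaw": 0, "fingers": 1},
  {"dx": 0.03, "dy": 0.044, "dz": 0.013, "yaw": 0, "fingers": 1},
  {"dx": 0.03, "dy": 0, "dz": 0, "yaw": 0, "fingers": 1},
  {"dx": 0, "dy": 0, "dz": 0, "yaw": 0, "fingers": 1},
])

```text
time: 14.05
eef_pos: [0.4835, 0.1117, 0.1019]
tcp_rot: [0.702, 0.057, 0.708, -0.057]
force: [-1.3, -0.1, -0.4]
grip_width: 0.0876
```

Run:
```python
from h import *
plan([.488,.1138,.013],np.pi/2-.162)
c=camera("scene"); crop(c,250,500,90,290,"pics/g1.png",3)
```

```text
t 14.05 pos [0.4835 0.1117 0.1019] force [-1.3 -0.1 -0.4] w 0.0876
x [-0.008  0.    -1.   ] y [ 0.16   0.987 -0.001] z [ 0.987 -0.16  -0.008]
yaw 0.001 then d [0.0888 0.0029 0.0048] | d without yaw [0.0888 0.0029 0.0048] cradle now [-0.106   0.241   0.1019]
```

View pics/g1.png

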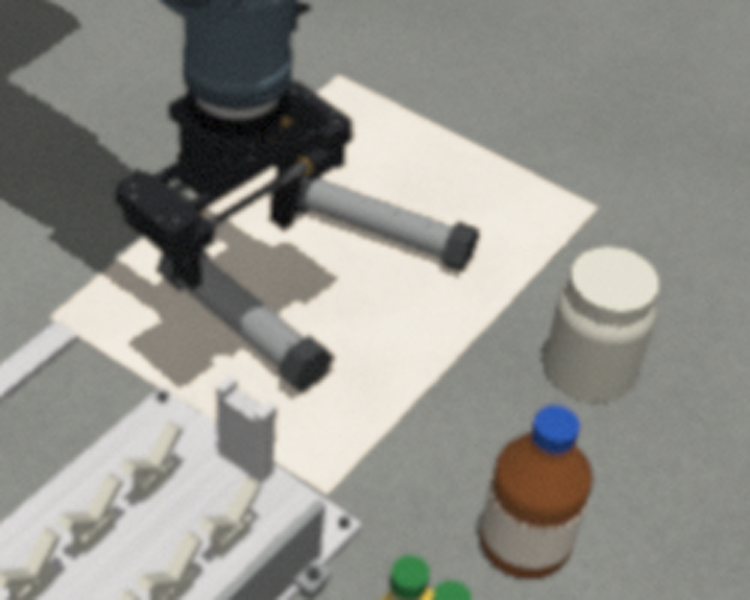

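>>> carry_out([
  {"dx": 0.03, "dy": 0.003, "dz": 0.005, "yaw": 0, "fingers": 1},
  {"dx": 0.03, "dy": 0, "dz": 0, "yaw": 0, "fingers": 1},
  {"dx": 0.02, "dy": 0, "dz": 0, "yaw": 0, "fingers": 1},
  {"dx": 0.009, "dy": 0, "dz": 0, "yaw": 0, "fingers": 0.6},
  {"dx": 0, "dy": 0, "dz": 0, "yaw": 0, "fingers": 0.2},
  {"dx": 0, "dy": 0, "dz": 0, "yaw": 0, "fingers": 0},
  {"dx": 0, "dy": 0, "dz": 0, "yaw": 0, "fingers": 0},
  {"dx": 0, "dy": 0, "dz": 0, "yaw": 0, "fingers": 0},
], force=45)

```text
time: 14.9
eef_pos: [0.4931, 0.1126, 0.0181]
tcp_rot: [0.706, 0.057, 0.704, -0.056]
force: [-0.7, -0.1, 1.2]
grip_width: 0.0504
```

>>> carry_out([
  {"dx": 0, "dy": 0, "dz": 0, "yaw": 0, "fingers": 0},
  {"dx": 0, "dy": 0, "dz": 0, "yaw": 0, "fingers": 0},
  {"dx": 0, "dy": 0, "dz": 0, "yaw": 0, "fingers": 0},
])

```text
time: 15.2
eef_pos: [0.4926, 0.1132, 0.0174]
tcp_rot: [0.705, 0.057, 0.704, -0.056]
force: [0.3, 4.2, 4.4]
grip_width: 0.0328
```

Run:
```python
from h import *
tcp()
```

```text
t 15.2 pos [0.4926 0.1132 0.0174] force [0.3 4.2 4.4] w 0.0328
x [ 0.001  0.001 -1.   ] y [0.159 0.987 0.001] z [ 0.987 -0.159  0.001]
```

>>> carry_out([
  {"dx": 0, "dy": 0, "dz": 0, "yaw": 0, "fingers": 0},
  {"dx": 0, "dy": 0, "dz": 0, "yaw": 0, "fingers": 0},
  {"dx": -0.01, "dy": 0, "dz": 0, "yaw": 0, "fingers": 0},
  {"dx": -0.03, "dy": 0, "dz": 0, "yaw": 0, "fingers": 0},
  {"dx": -0.04, "dy": 0, "dz": 0, "yaw": 0, "fingers": 0},
  {"dx": -0.04, "dy": 0, "dz": 0, "yaw": 0, "fingers": 0},
  {"dx": 0, "dy": 0, "dz": 0, "yaw": -0.129, "fingers": 0},
  {"dx": 0, "dy": 0, "dz": 0, "yaw": 0, "fingers": 0},
])

```text
time: 16.0
eef_pos: [0.492, 0.1124, 0.1377]
tcp_rot: [0.707, 0.01, 0.707, -0.011]
force: [-1.0, 0.3, -5.7]
grip_width: 0.0332
```

Run:
```python
from h import *
plan(c2w(-.012,-.066,.14),np.pi/2+CA)
```

```text
t 16.0 pos [0.492  0.1124 0.1377] force [-1.   0.3 -5.7] w 0.0332
x [ 0.001 -0.001 -1.   ] y [ 0.029  1.    -0.001] z [ 1.    -0.029  0.001]
yaw 0.004 then d [-0.0021 -0.308   0.0855] | d without yaw [-0.0021 -0.3083  0.0844] cradle now [-0.0975  0.242   0.1377]
```

>>> carry_out([
  {"dx": 0, "dy": -0.02, "dz": 0.005, "yaw": 0.004, "fingers": 0},
  {"dx": 0, "dy": -0.04, "dz": 0.01, "yaw": 0, "fingers": 0},
  {"dx": 0, "dy": -0.045, "dz": 0.012, "yaw": 0, "fingers": 0},
  {"dx": 0, "dy": -0.045, "dz": 0.012, "yaw": 0, "fingers": 0},
  {"dx": 0, "dy": -0.045, "dz": 0.012, "yaw": 0, "fingers": 0},
  {"dx": 0, "dy": -0.045, "dz": 0.012, "yaw": 0, "fingers": 0},
  {"dx": 0, "dy": -0.04, "dz": 0.012, "yaw": 0, "fingers": 0},
  {"dx": 0, "dy": -0.028, "dz": 0.01, "yaw": 0, "fingers": 0},
])

```text
time: 16.8
eef_pos: [0.5649, -0.2005, 0.1345]
tcp_rot: [0.706, 0.015, 0.708, -0.014]
force: [0.4, -0.0, -5.3]
grip_width: 0.0329
```

>>> carry_out([
  {"dx": 0, "dy": 0, "dz": 0, "yaw": 0, "fingers": 0},
  {"dx": 0, "dy": 0, "dz": 0, "yaw": 0, "fingers": 0},
])

```text
time: 17.0
eef_pos: [0.5647, -0.1979, 0.1345]
tcp_rot: [0.705, 0.015, 0.709, -0.013]
force: [-0.7, 0.8, -6.1]
grip_width: 0.0326
```

Run:
```python
from h import *
plan(c2w(-.012,-.066,.09),np.pi/2+CA)
c=camera("top"); crop(c,250,500,170,350,"pics/p1.png",3)
c=camera("scene"); crop(c,170,420,170,370,"pics/p2.png",3)
```

```text
t 17.0 pos [ 0.5647 -0.1979  0.1345] force [-0.7  0.8 -6.1] w 0.0326
x [-0.004  0.003 -1.   ] y [0.039 0.999 0.002] z [ 0.999 -0.039 -0.004]
yaw -0.006 then d [ 0.0445 -0.0003  0.0028] | d without yaw [ 0.0445 -0.0003  0.0028] cradle now [-0.0146 -0.0658  0.1345]
```

View pics/p1.png

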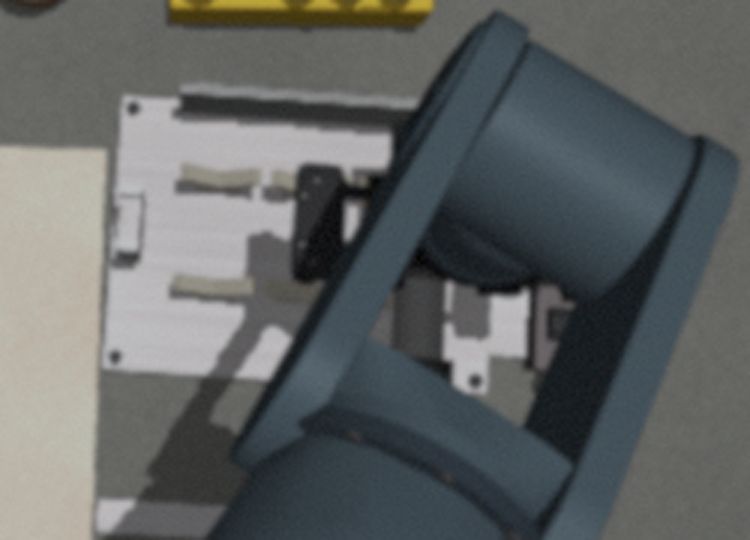

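View pics/p2.png

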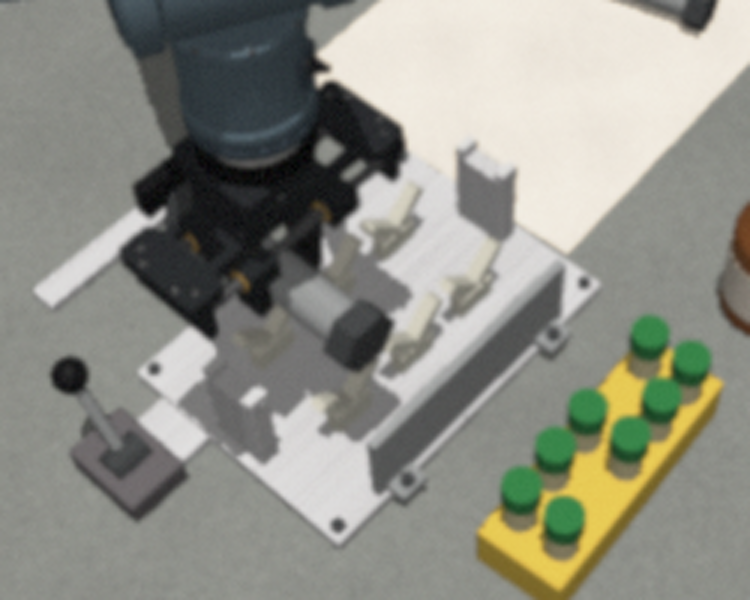

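>>> carry_out([
  {"dx": 0.02, "dy": 0, "dz": 0.002, "yaw": -0.006, "fingers": 0},
  {"dx": 0.02, "dy": 0, "dz": 0, "yaw": 0, "fingers": 0},
  {"dx": 0.015, "dy": 0, "dz": 0, "yaw": 0, "fingers": 0},
  {"dx": 0.007, "dy": 0, "dz": 0, "yaw": 0, "fingers": 0},
  {"dx": 0, "dy": 0, "dz": 0, "yaw": 0, "fingers": 0},
  {"dx": 0, "dy": 0, "dz": 0, "yaw": 0, "fingers": 0},
])

```text
time: 17.7
eef_pos: [0.5688, -0.198, 0.0754]
tcp_rot: [0.707, 0.01, 0.707, -0.01]
force: [0.1, 0.3, -5.1]
grip_width: 0.033
```

Run:
```python
from h import *
plan(c2w(-.012,-.066,.0604),np.pi/2+CA)
c=camera("scene"); crop(c,190,350,230,350,"pics/p3.png",5)
```

```text
t 17.7 pos [ 0.5688 -0.198   0.0754] force [ 0.1  0.3 -5.1] w 0.033
x [ 0.001 -0.    -1.   ] y [ 0.029  1.    -0.   ] z [ 1.    -0.029  0.001]
yaw 0.004 then d [ 0.015  -0.0003 -0.0015] | d without yaw [ 0.015  -0.0003 -0.0015] cradle now [-0.0105 -0.0657  0.0754]
```

View pics/p3.png

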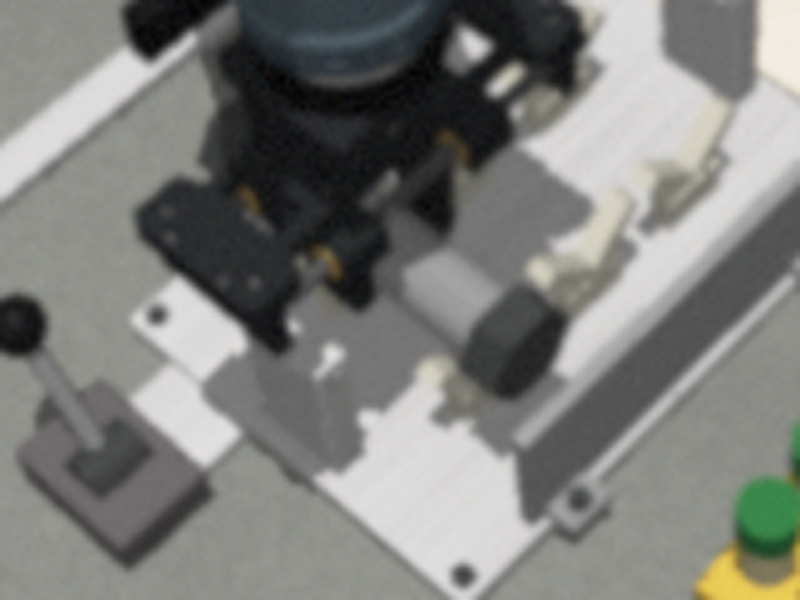

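>>> carry_out([
  {"dx": 0.005, "dy": 0, "dz": 0, "yaw": 0.004, "fingers": 0},
  {"dx": 0.005, "dy": 0, "dz": 0, "yaw": 0, "fingers": 0},
  {"dx": 0, "dy": 0, "dz": 0, "yaw": 0, "fingers": 0},
])

```text
time: 18.05
eef_pos: [0.5679, -0.1979, 0.0641]
tcp_rot: [0.707, 0.012, 0.707, -0.011]
force: [-0.6, 0.5, -5.2]
grip_width: 0.033
```

>>> carry_out([
  {"dx": 0.002, "dy": 0, "dz": 0, "yaw": 0, "fingers": 0},
  {"dx": 0, "dy": 0, "dz": 0, "yaw": 0, "fingers": 0},
])

```text
time: 18.25
eef_pos: [0.5683, -0.1981, 0.0626]
tcp_rot: [0.707, 0.012, 0.707, -0.012]
force: [-0.5, 0.7, -6.6]
grip_width: 0.0332
```

>>> carry_out([
  {"dx": 0.002, "dy": 0, "dz": 0, "yaw": 0, "fingers": 0},
  {"dx": 0, "dy": 0, "dz": 0, "yaw": 0, "fingers": 0},
])

```text
time: 18.45
eef_pos: [0.5688, -0.1981, 0.0614]
tcp_rot: [0.707, 0.012, 0.707, -0.012]
force: [-0.5, 2.0, -1.6]
grip_width: 0.0333
```

>>> carry_out([
  {"dx": 0.0015, "dy": 0, "dz": 0, "yaw": 0, "fingers": 0},
  {"dx": 0, "dy": 0, "dz": 0, "yaw": 0, "fingers": 0},
])

```text
time: 18.65
eef_pos: [0.569, -0.1979, 0.0611]
tcp_rot: [0.707, 0.012, 0.707, -0.012]
force: [-4.4, 4.4, 7.5]
grip_width: 0.0329
```

>>> carry_out([
  {"dx": -0.0007, "dy": 0, "dz": 0.003, "yaw": 0, "fingers": 0},
  {"dx": 0, "dy": 0, "dz": 0.003, "yaw": 0, "fingers": 0},
  {"dx": 0, "dy": 0, "dz": 0.003, "yaw": 0, "fingers": 0},
  {"dx": 0, "dy": 0, "dz": 0, "yaw": 0, "fingers": 0},
])

```text
time: 19.05
eef_pos: [0.5754, -0.1974, 0.0603]
tcp_rot: [0.705, 0.012, 0.709, -0.011]
force: [-11.1, 3.9, 7.6]
grip_width: 0.033
```

>>> carry_out([
  {"dx": 0, "dy": 0, "dz": 0.002, "yaw": 0, "fingers": 0},
  {"dx": 0, "dy": 0, "dz": 0, "yaw": 0, "fingers": 0},
])

```text
time: 19.25
eef_pos: [0.5771, -0.1974, 0.0603]
tcp_rot: [0.705, 0.012, 0.709, -0.011]
force: [-13.7, 5.9, 8.7]
grip_width: 0.0333
```

>>> carry_out([
  {"dx": 0, "dy": 0, "dz": 0.002, "yaw": 0, "fingers": 0},
  {"dx": 0, "dy": 0, "dz": 0, "yaw": 0, "fingers": 0},
])

```text
time: 19.45
eef_pos: [0.5791, -0.1975, 0.0602]
tcp_rot: [0.705, 0.012, 0.709, -0.011]
force: [-12.4, 5.1, 8.2]
grip_width: 0.0331
```

>>> carry_out([
  {"dx": -0.001, "dy": 0, "dz": 0.002, "yaw": 0, "fingers": 0},
  {"dx": 0, "dy": 0, "dz": 0, "yaw": 0, "fingers": 0},
])

```text
time: 19.65
eef_pos: [0.5833, -0.1983, 0.061]
tcp_rot: [0.707, 0.012, 0.707, -0.011]
force: [-2.8, 3.1, -1.2]
grip_width: 0.0334
```

>>> carry_out([
  {"dx": 0, "dy": 0, "dz": 0.002, "yaw": 0, "fingers": 0},
  {"dx": 0, "dy": 0, "dz": 0, "yaw": 0, "fingers": 0},
])

```text
time: 19.85
eef_pos: [0.5854, -0.1982, 0.0608]
tcp_rot: [0.707, 0.012, 0.707, -0.011]
force: [-2.2, 4.1, -2.4]
grip_width: 0.033
```

>>> carry_out([
  {"dx": 0, "dy": 0, "dz": 0.002, "yaw": 0, "fingers": 0},
  {"dx": 0, "dy": 0, "dz": 0, "yaw": 0, "fingers": 0},
])

```text
time: 20.05
eef_pos: [0.5874, -0.1982, 0.0608]
tcp_rot: [0.707, 0.012, 0.707, -0.011]
force: [-3.0, 4.7, -2.8]
grip_width: 0.0327
```

>>> carry_out([
  {"dx": 0, "dy": 0, "dz": 0.002, "yaw": 0, "fingers": 0},
  {"dx": 0, "dy": 0, "dz": 0, "yaw": 0, "fingers": 0},
])

```text
time: 20.25
eef_pos: [0.5881, -0.1981, 0.0606]
tcp_rot: [0.706, 0.012, 0.708, -0.011]
force: [-7.1, 4.5, 0.5]
grip_width: 0.0332
```

>>> carry_out([
  {"dx": 0, "dy": 0, "dz": 0.002, "yaw": 0, "fingers": 0},
  {"dx": 0, "dy": 0, "dz": 0, "yaw": 0, "fingers": 0},
])

```text
time: 20.45
eef_pos: [0.5882, -0.198, 0.0604]
tcp_rot: [0.704, 0.012, 0.71, -0.011]
force: [-15.6, 4.5, 7.4]
grip_width: 0.0326
```

Run:
```python
from h import *
tcp()
c=camera("scene"); crop(c,190,350,230,350,"pics/p4.png",5)
```

```text
t 20.45 pos [ 0.5882 -0.198   0.0604] force [-15.6   4.5   7.4] w 0.0326
x [-0.008  0.002 -1.   ] y [0.032 0.999 0.002] z [ 0.999 -0.032 -0.008]
```

View pics/p4.png

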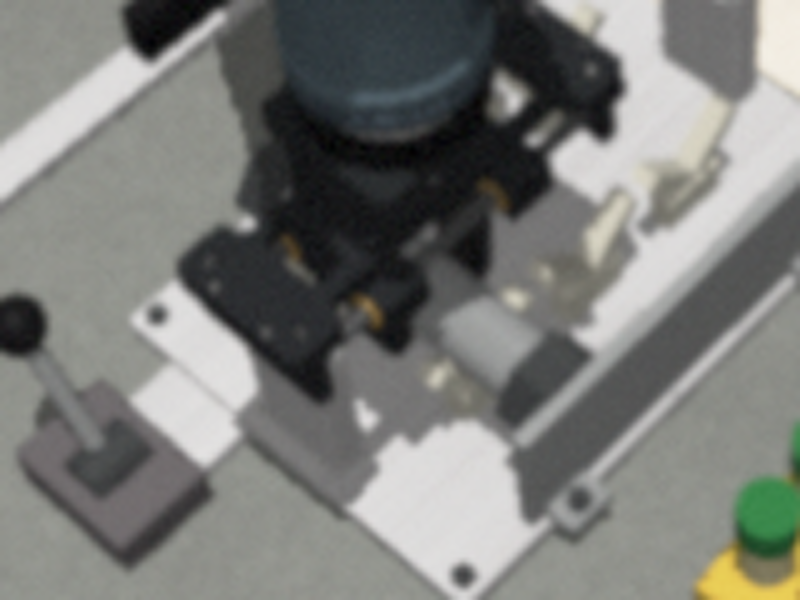

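>>> carry_out([
  {"dx": 0, "dy": 0, "dz": -0.0015, "yaw": 0, "fingers": 0},
  {"dx": 0, "dy": 0, "dz": 0, "yaw": 0, "fingers": 0.55},
  {"dx": 0, "dy": 0, "dz": 0, "yaw": 0, "fingers": 0.55},
  {"dx": 0, "dy": 0, "dz": 0, "yaw": 0, "fingers": 0.55},
  {"dx": -0.02, "dy": 0, "dz": 0, "yaw": 0, "fingers": 0.55},
  {"dx": -0.04, "dy": 0, "dz": 0, "yaw": 0, "fingers": 0.55},
  {"dx": -0.04, "dy": 0, "dz": 0, "yaw": 0, "fingers": 1},
  {"dx": 0, "dy": 0, "dz": 0, "yaw": 0, "fingers": 1},
])

```text
time: 21.3
eef_pos: [0.5942, -0.2013, 0.1686]
tcp_rot: [0.711, 0.009, 0.703, -0.014]
force: [1.1, -0.2, 0.9]
grip_width: 0.0622
```

Run:
```python
from cols import *
c=camera("top"); r=cols(c); print(get_obs()["joint_positions"].round(2)); cv2.imwrite("pics/t5.png",c["color"][...,::-1])
m=r[0]; plan([m[0][0],m[0][1]+.002,.16],np.pi/2+m[1])
c=camera("scene"); crop(c,190,350,230,350,"pics/p5.png",5)
```

```text
col [0.5109 0.2787] ang 0.189 len 0.176 topz 0.0326 rect [array([510.2, 282.5]), array([176.3,  45.1])] [150 236  29  82]
[-0.52  0.36  1.55 -0.    1.22 -2.05]
t 21.35 pos [ 0.5927 -0.2004  0.1654] force [-0.2  0.3 -0.3] w 0.0667
x [ 0.008 -0.005 -1.   ] y [ 0.033  0.999 -0.004] z [ 0.999 -0.033  0.008]
yaw -0.222 then d [0.0026 0.4879 0.0102] | d without yaw [ 0.0026  0.4782 -0.0975] cradle now [ 0.0134 -0.0673  0.1654]
```

View pics/p5.png

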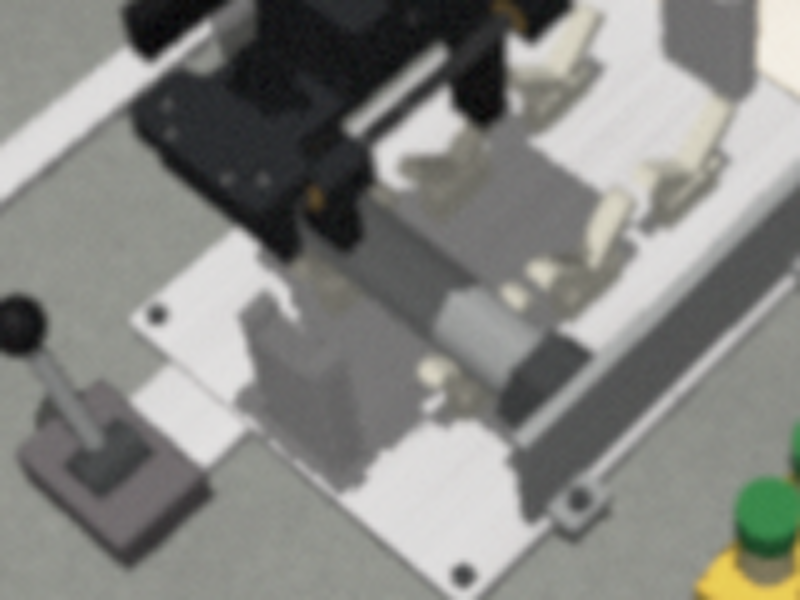

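View pics/t5.png

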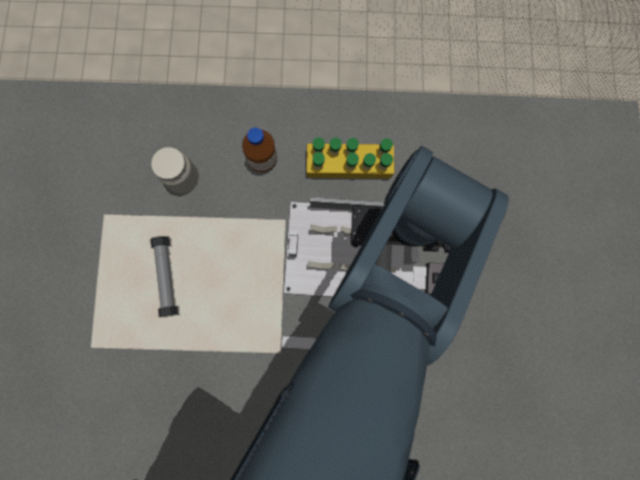

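>>> carry_out([
  {"dx": 0, "dy": 0, "dz": 0, "yaw": -0.111, "fingers": 1},
  {"dx": 0, "dy": 0, "dz": 0, "yaw": -0.111, "fingers": 1},
  {"dx": 0, "dy": 0.04, "dz": 0.001, "yaw": 0, "fingers": 1},
  {"dx": 0, "dy": 0.045, "dz": 0.001, "yaw": 0, "fingers": 1},
  {"dx": 0, "dy": 0.045, "dz": 0.001, "yaw": 0, "fingers": 1},
  {"dx": 0, "dy": 0.045, "dz": 0.001, "yaw": 0, "fingers": 1},
  {"dx": 0, "dy": 0.045, "dz": 0.001, "yaw": 0, "fingers": 1},
  {"dx": 0, "dy": 0.045, "dz": 0.001, "yaw": 0, "fingers": 1},
])

```text
time: 22.2
eef_pos: [0.5445, 0.0642, 0.1593]
tcp_rot: [0.703, -0.067, 0.705, 0.067]
force: [1.2, 0.9, -0.3]
grip_width: 0.0878
```

>>> carry_out([
  {"dx": 0, "dy": 0.045, "dz": 0.001, "yaw": 0, "fingers": 1},
  {"dx": 0, "dy": 0.045, "dz": 0.001, "yaw": 0, "fingers": 1},
  {"dx": 0, "dy": 0.045, "dz": 0.001, "yaw": 0, "fingers": 1},
  {"dx": 0, "dy": 0.045, "dz": 0, "yaw": 0, "fingers": 1},
  {"dx": 0, "dy": 0.03, "dz": 0, "yaw": 0, "fingers": 1},
  {"dx": 0, "dy": 0, "dz": 0, "yaw": 0, "fingers": 1},
])

```text
time: 22.8
eef_pos: [0.5074, 0.2724, 0.1591]
tcp_rot: [0.703, -0.068, 0.705, 0.068]
force: [0.3, -0.9, 0.4]
grip_width: 0.0879
```

```bash
python3 - <<'E'
from h import *
plan([.511,.281,.1],np.pi/2+.19)
c=camera("top"); cv2.imwrite("pics/t6.png",c["color"][...,::-1])
E
python3 ov.py .093 b
```

```text
t 22.8 pos [0.5074 0.2724 0.1591] force [ 0.3 -0.9  0.4] w 0.0879
x [-0.003  0.    -1.   ] y [-0.192  0.981  0.001] z [ 0.981  0.192 -0.003]
yaw 0.004 then d [0.0591 0.0077 0.0053] | d without yaw [0.0591 0.0077 0.0054] cradle now [-0.0875  0.4025  0.1591]
```

View pics/ov_top_b.png

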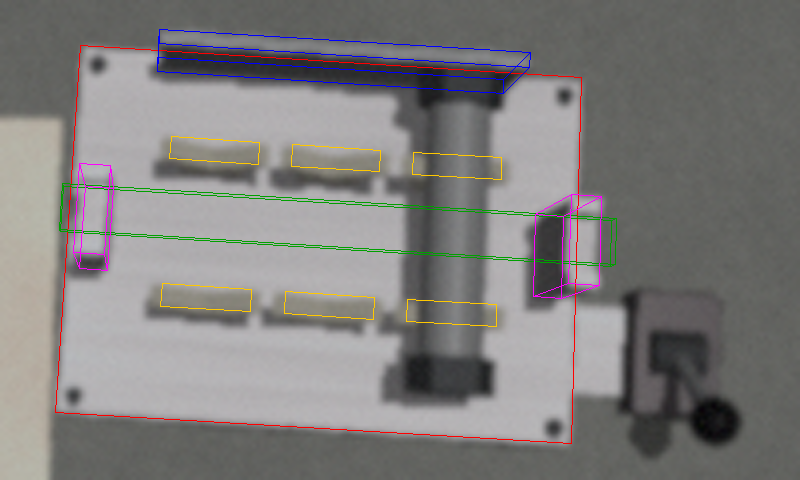

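View pics/ov_scene_b.png

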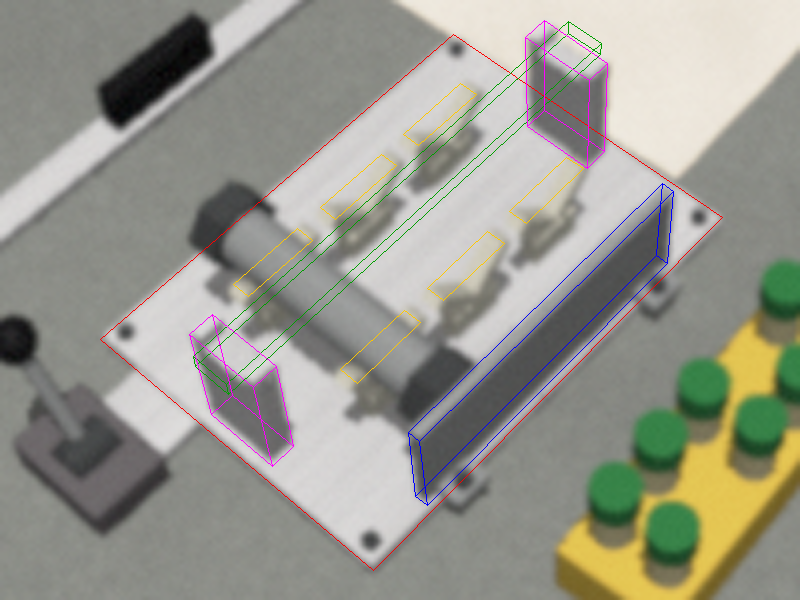

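View pics/t6.png

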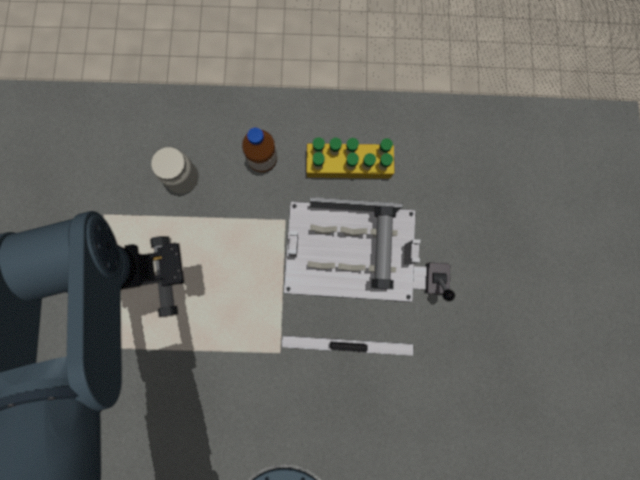

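>>> carry_out([
  {"dx": 0.04, "dy": 0.008, "dz": 0.005, "yaw": 0, "fingers": 1},
  {"dx": 0.04, "dy": 0, "dz": 0, "yaw": 0, "fingers": 1},
  {"dx": 0.04, "dy": 0, "dz": 0, "yaw": 0, "fingers": 1},
  {"dx": 0.02, "dy": 0, "dz": 0, "yaw": 0, "fingers": 0.6},
  {"dx": 0.003, "dy": 0, "dz": 0, "yaw": 0, "fingers": 0.4},
  {"dx": 0, "dy": 0, "dz": 0, "yaw": 0, "fingers": 0},
  {"dx": 0, "dy": 0, "dz": 0, "yaw": 0, "fingers": 0},
  {"dx": 0, "dy": 0, "dz": 0, "yaw": 0, "fingers": 0},
], force=45)

```text
time: 23.75
eef_pos: [0.5144, 0.2783, 0.0199]
tcp_rot: [0.705, -0.066, 0.703, 0.067]
force: [-0.1, 0.4, -0.1]
grip_width: 0.0502
```

>>> carry_out([
  {"dx": 0, "dy": 0, "dz": 0, "yaw": 0, "fingers": 0},
  {"dx": 0, "dy": 0, "dz": 0, "yaw": 0, "fingers": 0},
  {"dx": 0, "dy": 0, "dz": 0, "yaw": 0, "fingers": 0},
  {"dx": 0, "dy": 0, "dz": 0, "yaw": 0, "fingers": 0},
  {"dx": 0, "dy": 0, "dz": 0, "yaw": 0, "fingers": 0},
  {"dx": 0, "dy": 0, "dz": 0, "yaw": 0, "fingers": 0},
])

```text
time: 24.35
eef_pos: [0.5137, 0.2794, 0.0194]
tcp_rot: [0.705, -0.066, 0.703, 0.067]
force: [-0.9, 5.0, 7.3]
grip_width: 0.029
```

Run:
```python
from h import *
plan([.511,.281,.1],np.pi/2+.19)
```

```text
t 24.35 pos [0.5137 0.2794 0.0194] force [-0.9  5.   7.3] w 0.029
x [ 0.002  0.002 -1.   ] y [-0.188  0.982  0.001] z [0.982 0.188 0.003]
yaw -0.001 then d [-0.0806  0.0022 -0.0022] | d without yaw [-0.0806  0.0022 -0.0022] cradle now [-0.0813  0.4096  0.0194]
```

>>> carry_out([
  {"dx": -0.01, "dy": 0, "dz": 0, "yaw": 0, "fingers": 0},
  {"dx": -0.03, "dy": 0, "dz": 0, "yaw": 0, "fingers": 0},
  {"dx": -0.04, "dy": 0, "dz": 0, "yaw": 0, "fingers": 0},
  {"dx": -0.04, "dy": 0, "dz": 0, "yaw": 0, "fingers": 0},
  {"dx": 0, "dy": 0, "dz": 0, "yaw": 0.11, "fingers": 0},
  {"dx": 0, "dy": 0, "dz": 0, "yaw": 0.113, "fingers": 0},
  {"dx": 0, "dy": 0, "dz": 0, "yaw": 0, "fingers": 0},
])

```text
time: 25.05
eef_pos: [0.5122, 0.2777, 0.1381]
tcp_rot: [0.707, 0.012, 0.707, -0.013]
force: [-0.7, -0.6, -3.8]
grip_width: 0.0287
```

Run:
```python
from h import *
plan(c2w(-.012,.066,.14),np.pi/2+CA)
```

```text
t 25.05 pos [0.5122 0.2777 0.1381] force [-0.7 -0.6 -3.8] w 0.0287
x [-0.001 -0.001 -1.   ] y [ 0.035  0.999 -0.001] z [ 0.999 -0.035 -0.001]
yaw -0.002 then d [-0.0017 -0.3418  0.0708] | d without yaw [-0.0017 -0.3417  0.0714] cradle now [-0.0828  0.4078  0.1381]
```

>>> carry_out([
  {"dx": 0, "dy": -0.03, "dz": 0.006, "yaw": 0, "fingers": 0},
  {"dx": 0, "dy": -0.044, "dz": 0.009, "yaw": 0, "fingers": 0},
  {"dx": 0, "dy": -0.044, "dz": 0.009, "yaw": 0, "fingers": 0},
  {"dx": 0, "dy": -0.044, "dz": 0.009, "yaw": 0, "fingers": 0},
  {"dx": 0, "dy": -0.044, "dz": 0.009, "yaw": 0, "fingers": 0},
  {"dx": 0, "dy": -0.044, "dz": 0.009, "yaw": 0, "fingers": 0},
  {"dx": 0, "dy": -0.044, "dz": 0.009, "yaw": 0, "fingers": 0},
  {"dx": 0, "dy": -0.04, "dz": 0.008, "yaw": 0, "fingers": 0},
])

```text
time: 25.85
eef_pos: [0.5688, -0.0601, 0.1375]
tcp_rot: [0.706, 0.011, 0.708, -0.011]
force: [1.0, -0.8, -3.5]
grip_width: 0.0287
```

>>> carry_out([
  {"dx": 0, "dy": 0, "dz": 0, "yaw": 0, "fingers": 0},
  {"dx": 0, "dy": 0, "dz": 0, "yaw": 0, "fingers": 0},
])

```text
time: 26.05
eef_pos: [0.5687, -0.0589, 0.1373]
tcp_rot: [0.706, 0.012, 0.708, -0.012]
force: [0.0, 0.3, -4.8]
grip_width: 0.0286
```

Run:
```python
from h import *
plan(c2w(-.012,.066,.08),np.pi/2+CA)
c=camera("scene"); crop(c,190,440,180,380,"pics/q2.png",3)
```

```text
t 26.05 pos [ 0.5687 -0.0589  0.1373] force [ 0.   0.3 -4.8] w 0.0286
x [-0.002  0.001 -1.   ] y [0.034 0.999 0.001] z [ 0.999 -0.034 -0.002]
yaw -0.001 then d [ 0.0573 -0.0074  0.0033] | d without yaw [ 0.0573 -0.0074  0.0033] cradle now [-0.0152  0.0734  0.1373]
```

View pics/q2.png

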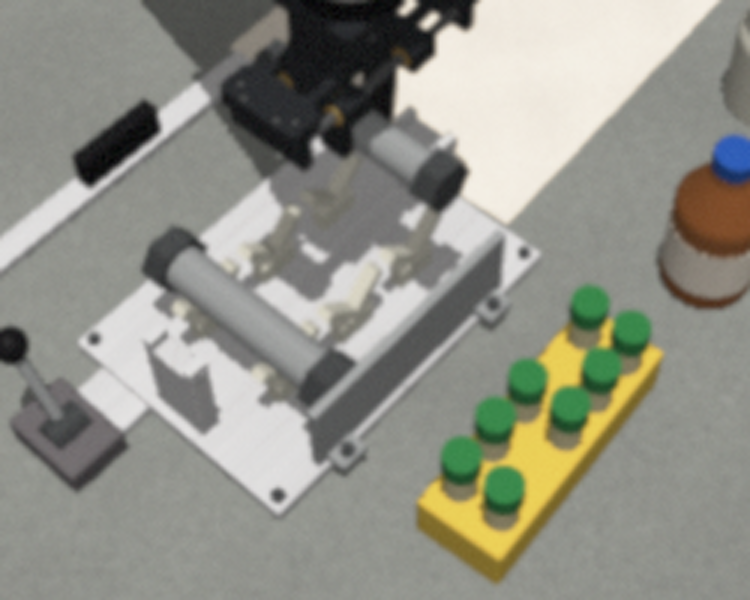

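>>> carry_out([
  {"dx": 0.01, "dy": -0.0075, "dz": 0.002, "yaw": 0, "fingers": 0},
  {"dx": 0.02, "dy": 0, "dz": 0, "yaw": 0, "fingers": 0},
  {"dx": 0.02, "dy": 0, "dz": 0, "yaw": 0, "fingers": 0},
  {"dx": 0.012, "dy": 0, "dz": 0, "yaw": 0, "fingers": 0},
  {"dx": 0, "dy": 0, "dz": 0, "yaw": 0, "fingers": 0},
  {"dx": 0, "dy": 0, "dz": 0, "yaw": 0, "fingers": 0},
])

```text
time: 26.7
eef_pos: [0.5713, -0.0651, 0.076]
tcp_rot: [0.707, 0.012, 0.707, -0.012]
force: [0.3, 0.6, -3.4]
grip_width: 0.0288
```

Run:
```python
from h import *
plan(c2w(-.012,.066,.0616),np.pi/2+CA)
```

```text
t 26.7 pos [ 0.5713 -0.0651  0.076 ] force [ 0.3  0.6 -3.4] w 0.0288
x [-0.  0. -1.] y [0.033 0.999 0.   ] z [ 0.999 -0.033 -0.   ]
yaw 0.0 then d [ 0.0144 -0.0013  0.0004] | d without yaw [ 0.0144 -0.0013  0.0004] cradle now [-0.0124  0.0673  0.076 ]
```

>>> carry_out([
  {"dx": 0.006, "dy": -0.0013, "dz": 0, "yaw": 0, "fingers": 0},
  {"dx": 0.005, "dy": 0, "dz": 0, "yaw": 0, "fingers": 0},
  {"dx": 0, "dy": 0, "dz": 0, "yaw": 0, "fingers": 0},
])

```text
time: 27.0
eef_pos: [0.5709, -0.0668, 0.0646]
tcp_rot: [0.707, 0.012, 0.707, -0.012]
force: [-0.3, 1.0, -2.9]
grip_width: 0.0292
```

>>> carry_out([
  {"dx": 0.002, "dy": 0, "dz": 0, "yaw": 0, "fingers": 0},
  {"dx": 0, "dy": 0, "dz": 0, "yaw": 0, "fingers": 0},
])

```text
time: 27.2
eef_pos: [0.5715, -0.0668, 0.0634]
tcp_rot: [0.707, 0.012, 0.707, -0.012]
force: [-0.5, 0.5, -3.0]
grip_width: 0.029
```

>>> carry_out([
  {"dx": 0.0015, "dy": 0, "dz": 0, "yaw": 0, "fingers": 0},
  {"dx": 0, "dy": 0, "dz": 0, "yaw": 0, "fingers": 0},
])

```text
time: 27.4
eef_pos: [0.5718, -0.0665, 0.0628]
tcp_rot: [0.707, 0.012, 0.707, -0.012]
force: [-2.3, 4.3, 5.6]
grip_width: 0.029
```

>>> carry_out([
  {"dx": -0.0008, "dy": 0, "dz": 0.003, "yaw": 0, "fingers": 0},
  {"dx": 0, "dy": 0, "dz": 0.004, "yaw": 0, "fingers": 0},
  {"dx": 0, "dy": 0, "dz": 0.004, "yaw": 0, "fingers": 0},
  {"dx": 0, "dy": 0, "dz": 0.003, "yaw": 0, "fingers": 0},
  {"dx": 0, "dy": 0, "dz": 0, "yaw": 0, "fingers": 0},
])

```text
time: 27.9
eef_pos: [0.585, -0.0662, 0.0621]
tcp_rot: [0.707, 0.012, 0.707, -0.011]
force: [-2.0, 5.6, 0.6]
grip_width: 0.029
```

>>> carry_out([
  {"dx": 0, "dy": 0, "dz": 0.002, "yaw": 0, "fingers": 0},
  {"dx": 0, "dy": 0, "dz": 0, "yaw": 0, "fingers": 0},
])

```text
time: 28.1
eef_pos: [0.5866, -0.0662, 0.062]
tcp_rot: [0.706, 0.013, 0.708, -0.011]
force: [-3.6, 4.6, 0.9]
grip_width: 0.0291
```

>>> carry_out([
  {"dx": 0, "dy": 0, "dz": 0.002, "yaw": 0, "fingers": 0},
  {"dx": 0, "dy": 0, "dz": 0, "yaw": 0, "fingers": 0},
])

```text
time: 28.3
eef_pos: [0.5886, -0.0662, 0.062]
tcp_rot: [0.706, 0.013, 0.708, -0.011]
force: [-3.0, 5.1, 1.1]
grip_width: 0.0285
```

>>> carry_out([
  {"dx": 0, "dy": 0, "dz": 0.002, "yaw": 0, "fingers": 0},
  {"dx": 0, "dy": 0, "dz": 0, "yaw": 0, "fingers": 0},
])

```text
time: 28.5
eef_pos: [0.5905, -0.0662, 0.0619]
tcp_rot: [0.706, 0.013, 0.708, -0.011]
force: [-3.2, 5.6, 1.3]
grip_width: 0.0289
```

>>> carry_out([
  {"dx": 0, "dy": 0, "dz": 0.002, "yaw": 0, "fingers": 0},
  {"dx": 0, "dy": 0, "dz": 0, "yaw": 0, "fingers": 0},
])

```text
time: 28.7
eef_pos: [0.5907, -0.0661, 0.0618]
tcp_rot: [0.705, 0.013, 0.709, -0.011]
force: [-11.2, 5.3, 6.6]
grip_width: 0.0291
```

>>> carry_out([
  {"dx": 0, "dy": 0, "dz": 0.0015, "yaw": 0, "fingers": 0},
  {"dx": 0, "dy": 0, "dz": 0, "yaw": 0, "fingers": 0},
])

```text
time: 28.9
eef_pos: [0.5907, -0.066, 0.0616]
tcp_rot: [0.703, 0.013, 0.711, -0.011]
force: [-17.3, 5.9, 11.6]
grip_width: 0.029
```

>>> carry_out([
  {"dx": 0, "dy": 0, "dz": -0.002, "yaw": 0, "fingers": 0},
  {"dx": 0, "dy": 0, "dz": 0, "yaw": 0, "fingers": 0.5},
  {"dx": 0, "dy": 0, "dz": 0, "yaw": 0, "fingers": 0.5},
  {"dx": 0, "dy": 0, "dz": 0, "yaw": 0, "fingers": 0.5},
  {"dx": -0.02, "dy": 0, "dz": 0, "yaw": 0, "fingers": 0.5},
  {"dx": -0.04, "dy": 0, "dz": 0, "yaw": 0, "fingers": 0.5},
  {"dx": -0.04, "dy": 0, "dz": 0, "yaw": 0, "fingers": 1},
  {"dx": 0, "dy": 0, "dz": -0.03, "yaw": 0, "fingers": 1},
])

```text
time: 29.7
eef_pos: [0.5691, -0.0687, 0.1697]
tcp_rot: [0.712, 0.01, 0.702, -0.014]
force: [1.2, -0.6, 0.6]
grip_width: 0.0579
```

>>> carry_out([
  {"dx": 0, "dy": -0.01, "dz": -0.045, "yaw": 0.145, "fingers": 1},
  {"dx": 0, "dy": 0, "dz": -0.045, "yaw": 0.145, "fingers": 1},
  {"dx": 0, "dy": 0, "dz": 0, "yaw": 0.145, "fingers": 1},
  {"dx": 0, "dy": 0, "dz": 0, "yaw": 0.145, "fingers": 1},
  {"dx": 0, "dy": 0, "dz": 0, "yaw": 0.145, "fingers": 1},
  {"dx": 0, "dy": 0, "dz": 0, "yaw": 0.145, "fingers": 1},
  {"dx": 0, "dy": 0, "dz": 0, "yaw": 0.145, "fingers": 1},
  {"dx": 0, "dy": 0, "dz": 0, "yaw": 0.145, "fingers": 1},
])

```text
time: 30.5
eef_pos: [0.4737, -0.0674, 0.1629]
tcp_rot: [0.584, 0.399, 0.583, -0.399]
force: [-0.6, -0.4, -0.6]
grip_width: 0.0883
```

>>> carry_out([
  {"dx": 0, "dy": 0, "dz": 0, "yaw": 0.145, "fingers": 1},
  {"dx": 0, "dy": 0, "dz": 0, "yaw": 0.145, "fingers": 1},
  {"dx": 0, "dy": 0, "dz": 0, "yaw": 0.12, "fingers": 1},
  {"dx": 0, "dy": 0, "dz": 0, "yaw": 0, "fingers": 1},
])

```text
time: 30.9
eef_pos: [0.4737, -0.0674, 0.1628]
tcp_rot: [0.492, 0.509, 0.491, -0.508]
force: [-1.0, -0.5, 0.5]
grip_width: 0.088
```

```bash
python3 ov.py .093 c
python3 - <<'E'
from h import *
tcp(); c=camera("top"); P=cloud(c); cv2.imwrite("pics/t7.png",c["color"][...,::-1])
m=(P[...,2]>.034)&(P[...,2]<.06)&(abs(P[...,1]+.135)<.07)&(abs(P[...,0]-.37)<.03); Q=P[m]; print("rib",m.sum(),Q.mean(0))
if m.sum()>20: print(cv2.minAreaRect((Q[:,:2]*1000).astype(np.float32)))
E
```

```text
t 31.0 pos [ 0.4735 -0.0673  0.1627] force [ 0.1 -0.   0.6] w 0.0883
x [ 0.001 -0.    -1.   ] y [ 1.    -0.03   0.001] z [-0.03 -1.    0.  ]
rib 25 [ 0.37158096 -0.12345407  0.0429822 ]
((370.58856201171875, -123.22866821289062), (6.661927223205566, 16.12224769592285), 76.7754135131836)
```

View pics/ov_top_c.png

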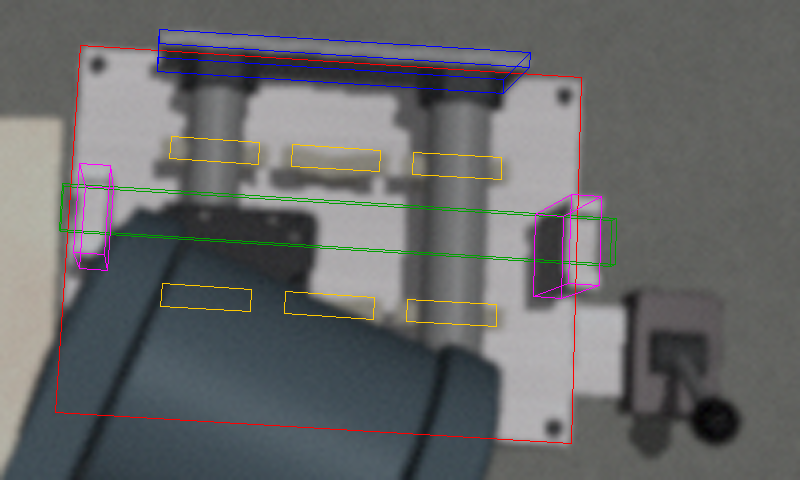

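View pics/ov_scene_c.png

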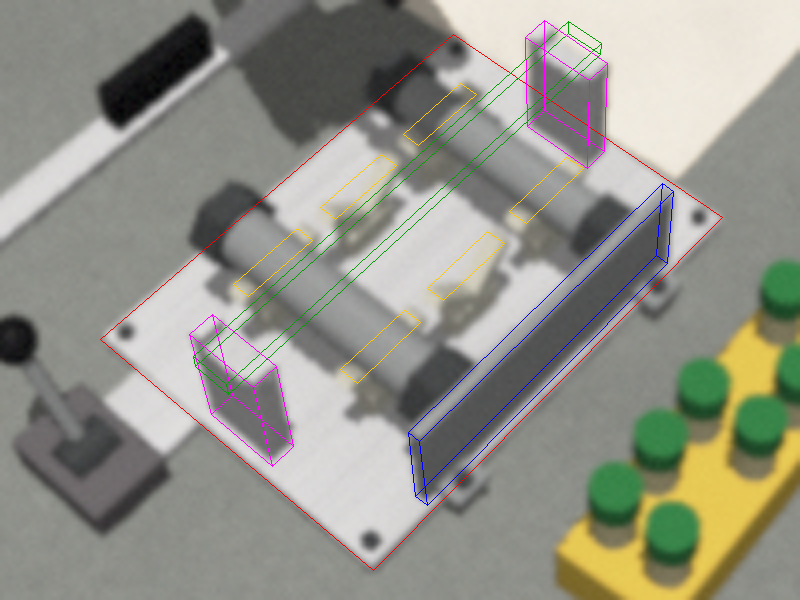

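View pics/t7.png

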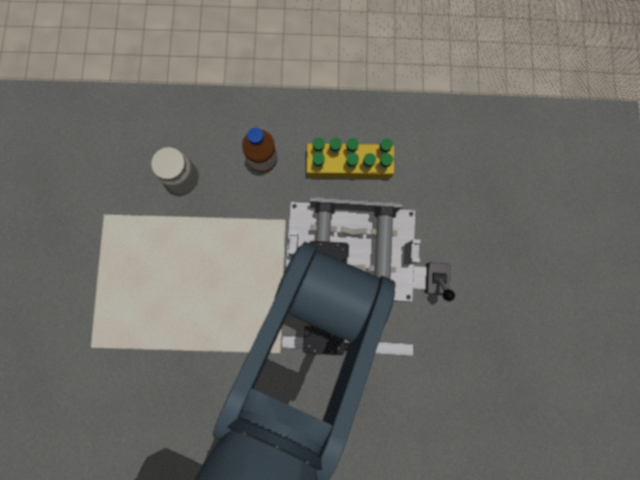

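Run:
```python
from h import *
c=camera("top"); im=cv2.imread("pics/t6.png"); g=im.max(2)
print(onplane(c,[[348,347],[282.5,343],[413.5,349.5]],.04)); crop({"color":im[:,:,::-1]},270,430,330,365,"pics/bar6.png",5)
plan([.3695,-.1343,.12],CA)
```

```text
[[ 0.36978773 -0.12795961  0.04      ]
 [ 0.37463588  0.01224756  0.04      ]
 [ 0.36781405 -0.2688971   0.04      ]]
t 31.1 pos [ 0.4733 -0.0671  0.1625] force [ 0.1 -0.7 -0.2] w 0.0877
x [ 0. -0. -1.] y [ 1.    -0.031  0.   ] z [-0.031 -1.     0.   ]
yaw 0.002 then d [ 0.0425 -0.1016  0.0706] | d without yaw [ 0.0425 -0.1017  0.0703] cradle now [-0.1103  0.062   0.1625]
```

View pics/bar6.png

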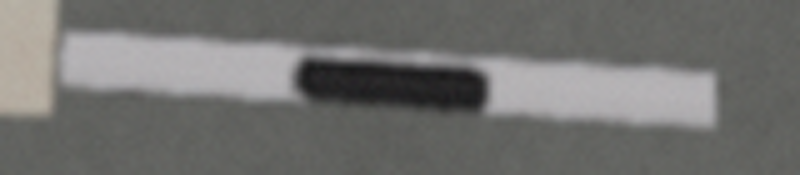

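Run:
```python
from h import *
c=camera("top")
e=onplane(c,[[269.5+62.5/5,329.5+60.5/5],[269.5+716.5/5,329.5+98.5/5]],.01); d=e[0]-e[1]; print(e,e.mean(0),np.linalg.norm(d),np.arctan2(-d[0],d[1]))
r=onplane(c,[[269.5+391/5,329.5+84/5]],.044); print(r)
```

```text
[[ 0.37469283  0.01493047  0.01      ]
 [ 0.3652865  -0.27471753  0.01      ]] [ 0.36998967 -0.12989353  0.01      ] 0.2898006972965615 -0.032463637880386476
[[ 0.37163796 -0.12690316  0.044     ]]
```

>>> carry_out([
  {"dx": 0, "dy": -0.04, "dz": 0.022, "yaw": 0, "fingers": 1},
  {"dx": 0, "dy": -0.04, "dz": 0.022, "yaw": 0, "fingers": 1},
  {"dx": 0.03, "dy": -0.021, "dz": 0.022, "yaw": 0, "fingers": 1},
  {"dx": 0.02, "dy": 0, "dz": 0, "yaw": 0, "fingers": 1},
  {"dx": 0, "dy": 0, "dz": 0, "yaw": 0, "fingers": 1},
  {"dx": 0, "dy": 0, "dz": 0, "yaw": 0, "fingers": 1},
])

```text
time: 31.75
eef_pos: [0.3702, -0.1297, 0.1127]
tcp_rot: [0.492, 0.508, 0.492, -0.508]
force: [-0.1, 0.5, 0.5]
grip_width: 0.0883
```

Run:
```python
from h import *
plan([.370,-.1295,.026],CA)
```

```text
t 31.75 pos [ 0.3702 -0.1297  0.1127] force [-0.1  0.5  0.5] w 0.0883
x [-0.  0. -1.] y [ 0.999 -0.032 -0.   ] z [-0.032 -0.999 -0.   ]
yaw 0.001 then d [ 0.0867 -0.0002 -0.0001] | d without yaw [ 0.0867 -0.0002 -0.0001] cradle now [-0.2113 -0.0039  0.1127]
```

>>> carry_out([
  {"dx": 0.03, "dy": 0, "dz": 0, "yaw": 0, "fingers": 1},
  {"dx": 0.03, "dy": 0, "dz": 0, "yaw": 0, "fingers": 0.6},
  {"dx": 0.02, "dy": 0, "dz": 0, "yaw": 0, "fingers": 0.5},
  {"dx": 0.006, "dy": 0, "dz": 0, "yaw": 0, "fingers": 0.4},
  {"dx": 0, "dy": 0, "dz": 0, "yaw": 0, "fingers": 0},
  {"dx": 0, "dy": 0, "dz": 0, "yaw": 0, "fingers": 0},
  {"dx": 0, "dy": 0, "dz": 0, "yaw": 0, "fingers": 0},
  {"dx": 0, "dy": 0, "dz": 0, "yaw": 0, "fingers": 0},
], force=45)

```text
time: 32.55
eef_pos: [0.3708, -0.1301, 0.0273]
tcp_rot: [0.492, 0.508, 0.491, -0.508]
force: [-0.5, -0.0, -0.3]
grip_width: 0.0342
```

>>> carry_out([
  {"dx": 0, "dy": 0, "dz": 0, "yaw": 0, "fingers": 0},
  {"dx": 0, "dy": 0, "dz": 0, "yaw": 0, "fingers": 0},
  {"dx": 0, "dy": 0, "dz": 0, "yaw": 0, "fingers": 0},
  {"dx": 0, "dy": 0, "dz": 0, "yaw": 0, "fingers": 0},
  {"dx": 0, "dy": 0, "dz": 0, "yaw": 0, "fingers": 0},
  {"dx": 0, "dy": 0, "dz": 0, "yaw": 0, "fingers": 0},
  {"dx": 0, "dy": 0, "dz": 0, "yaw": 0, "fingers": 0},
])

```text
time: 33.25
eef_pos: [0.3701, -0.1297, 0.0266]
tcp_rot: [-0.492, -0.508, -0.492, 0.508]
force: [-0.0, -0.3, 5.4]
grip_width: 0.0155
```

Run:
```python
from h import *
tcp()
```

```text
t 33.25 pos [ 0.3701 -0.1297  0.0266] force [-0.  -0.3  5.4] w 0.0155
x [ 0. -0. -1.] y [ 0.999 -0.033  0.   ] z [-0.033 -0.999  0.   ]
```

>>> carry_out([
  {"dx": -0.01, "dy": 0, "dz": 0, "yaw": 0, "fingers": 0},
  {"dx": -0.03, "dy": 0, "dz": 0, "yaw": 0, "fingers": 0},
  {"dx": -0.04, "dy": 0, "dz": 0, "yaw": 0, "fingers": 0},
  {"dx": -0.04, "dy": 0, "dz": 0, "yaw": 0, "fingers": 0},
  {"dx": -0.015, "dy": 0, "dz": 0, "yaw": 0, "fingers": 0},
  {"dx": 0, "dy": 0, "dz": 0, "yaw": 0, "fingers": 0},
  {"dx": 0, "dy": 0, "dz": 0, "yaw": 0, "fingers": 0},
])

```text
time: 33.95
eef_pos: [0.3695, -0.1292, 0.1609]
tcp_rot: [-0.492, -0.508, -0.492, 0.508]
force: [0.1, -0.8, -3.0]
grip_width: 0.0154
```

Run:
```python
from h import *
plan(c2w(0,0,.16),CA)
c=camera("scene"); crop(c,50,400,90,390,"pics/b5.png",2)
```

```text
t 33.95 pos [ 0.3695 -0.1292  0.1609] force [ 0.1 -0.8 -3. ] w 0.0154
x [-0.  0. -1.] y [ 0.999 -0.033 -0.   ] z [-0.033 -0.999 -0.   ]
yaw 0.0 then d [ 0.0008  0.212  -0.0035] | d without yaw [ 0.0008  0.212  -0.0035] cradle now [-0.212  -0.0035  0.1609]
```

View pics/b5.png

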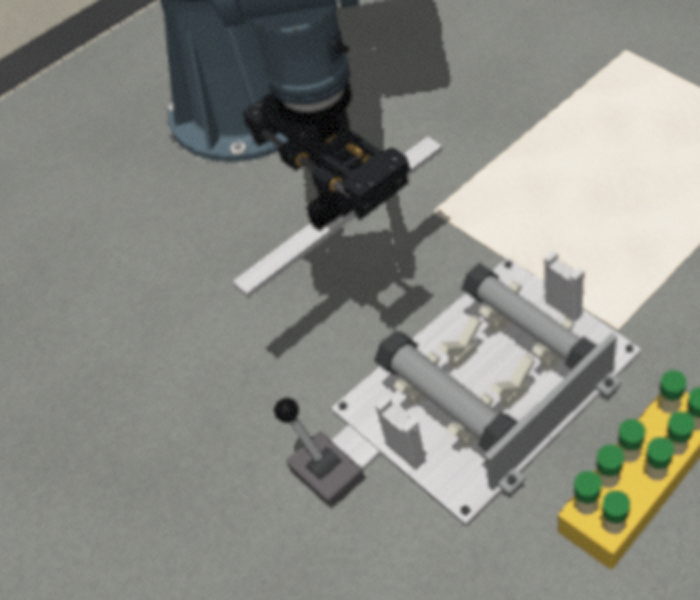

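Bar level in the grip; both columns in place, lever off. Carry it over.

>>> carry_out([
  {"dx": 0, "dy": 0.02, "dz": 0, "yaw": 0, "fingers": 0},
  {"dx": 0, "dy": 0.04, "dz": 0, "yaw": 0, "fingers": 0},
  {"dx": 0, "dy": 0.04, "dz": -0.003, "yaw": 0, "fingers": 0},
  {"dx": 0, "dy": 0.04, "dz": 0, "yaw": 0, "fingers": 0},
  {"dx": 0, "dy": 0.04, "dz": 0, "yaw": 0, "fingers": 0},
  {"dx": 0, "dy": 0.03, "dz": 0, "yaw": 0, "fingers": 0},
  {"dx": 0, "dy": 0, "dz": 0, "yaw": 0, "fingers": 0},
  {"dx": 0, "dy": 0, "dz": 0, "yaw": 0, "fingers": 0},
])

```text
time: 34.8
eef_pos: [0.5786, -0.1328, 0.1585]
tcp_rot: [-0.49, -0.507, -0.494, 0.509]
force: [-0.4, -0.2, -2.5]
grip_width: 0.0156
```

Run:
```python
from h import *
plan(c2w(0,0,.13),CA)
c=camera("scene"); crop(c,170,420,180,380,"pics/b6.png",3)
```

```text
t 34.8 pos [ 0.5786 -0.1328  0.1585] force [-0.4 -0.2 -2.5] w 0.0156
x [-0.005  0.002 -1.   ] y [ 0.999 -0.032 -0.005] z [-0.032 -0.999 -0.002]
yaw 0.001 then d [ 0.0285  0.0031 -0.0002] | d without yaw [ 0.0285  0.0031 -0.0002] cradle now [-0.0029 -0.0002  0.1585]
```

View pics/b6.png

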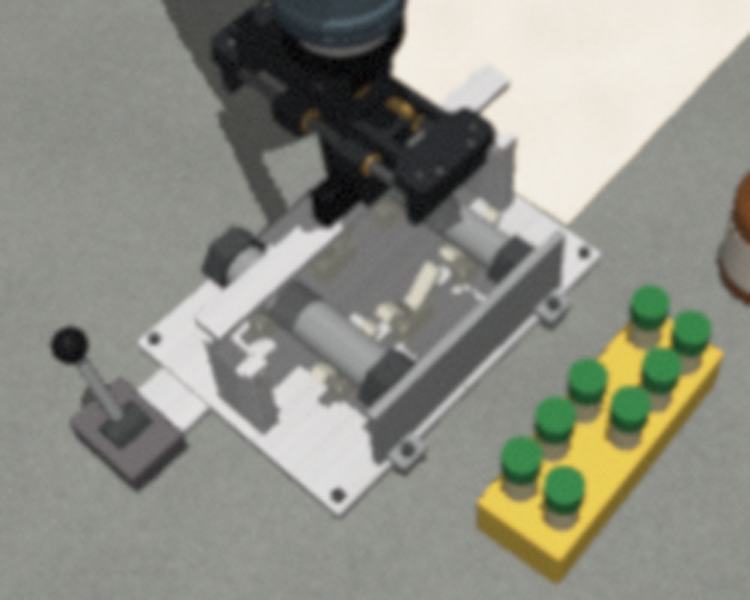

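>>> carry_out([
  {"dx": 0.015, "dy": 0.002, "dz": 0, "yaw": 0, "fingers": 0},
  {"dx": 0.012, "dy": 0, "dz": 0, "yaw": 0, "fingers": 0},
  {"dx": 0, "dy": 0, "dz": 0, "yaw": 0, "fingers": 0},
  {"dx": 0, "dy": 0, "dz": 0, "yaw": 0, "fingers": 0},
])

```text
time: 35.25
eef_pos: [0.5812, -0.1335, 0.1336]
tcp_rot: [-0.491, -0.508, -0.492, 0.508]
force: [0.2, 0.1, -1.5]
grip_width: 0.0155
```

Run:
```python
from h import *
plan(c2w(0,0,.1126),CA)
c=camera("scene"); crop(c,190,350,210,330,"pics/b7.png",5)
c=camera("top"); crop(c,270,470,190,310,"pics/b7t.png",4)
```

```text
t 35.25 pos [ 0.5812 -0.1335  0.1336] force [ 0.2  0.1 -1.5] w 0.0155
x [-0.002  0.001 -1.   ] y [ 0.999 -0.033 -0.002] z [-0.033 -0.999 -0.001]
yaw -0.0 then d [ 0.021   0.0003 -0.0007] | d without yaw [ 0.021   0.0003 -0.0007] cradle now [-0.0003 -0.0008  0.1336]
```

View pics/b7.png

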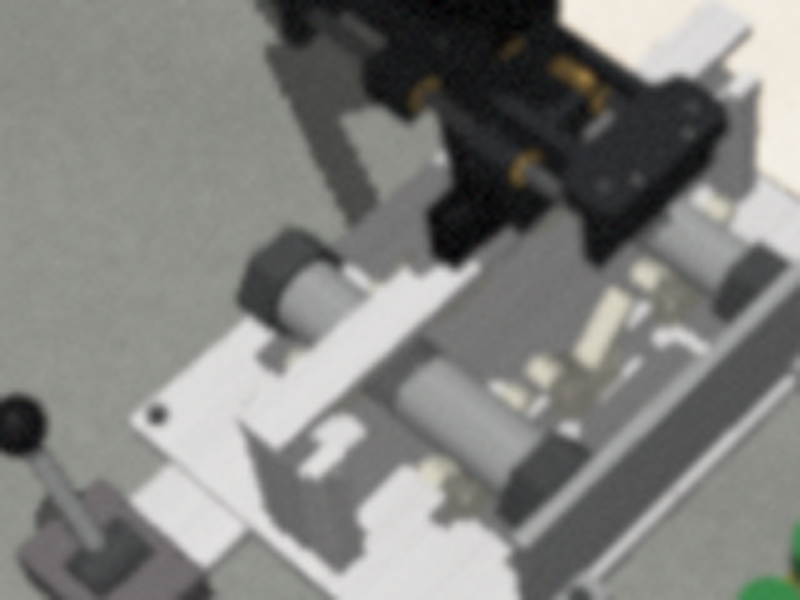

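View pics/b7t.png

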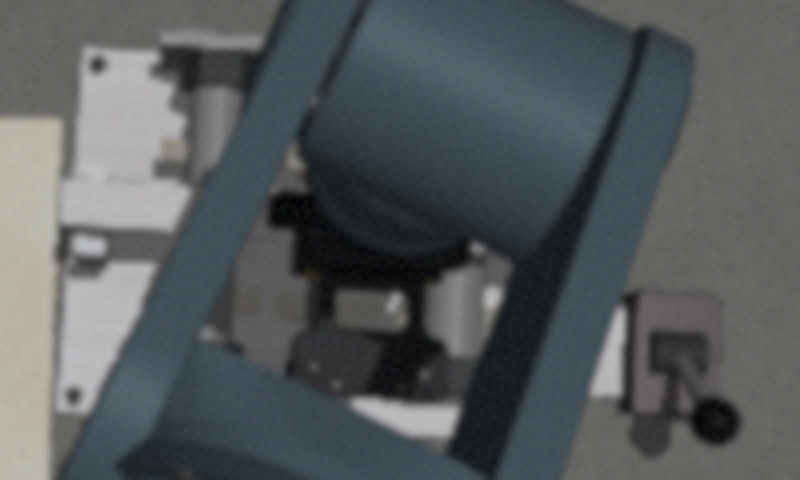

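>>> carry_out([
  {"dx": 0.006, "dy": -0.0004, "dz": 0, "yaw": 0, "fingers": 0},
  {"dx": 0.006, "dy": 0, "dz": 0, "yaw": 0, "fingers": 0},
  {"dx": 0, "dy": 0, "dz": 0, "yaw": 0, "fingers": 0},
  {"dx": 0, "dy": 0, "dz": 0, "yaw": 0, "fingers": 0},
])

```text
time: 35.75
eef_pos: [0.5814, -0.1335, 0.122]
tcp_rot: [-0.491, -0.508, -0.492, 0.508]
force: [0.1, -0.1, -1.7]
grip_width: 0.0158
```

>>> carry_out([
  {"dx": 0.003, "dy": 0, "dz": 0, "yaw": 0, "fingers": 0},
  {"dx": 0.002, "dy": 0, "dz": 0, "yaw": 0, "fingers": 0},
  {"dx": 0, "dy": 0, "dz": 0, "yaw": 0, "fingers": 0},
])

```text
time: 36.05
eef_pos: [0.5814, -0.1335, 0.117]
tcp_rot: [-0.491, -0.508, -0.492, 0.508]
force: [-0.2, -0.3, -3.0]
grip_width: 0.0157
```

>>> carry_out([
  {"dx": 0.002, "dy": 0, "dz": 0, "yaw": 0, "fingers": 0},
  {"dx": 0.001, "dy": 0, "dz": 0, "yaw": 0, "fingers": 0},
  {"dx": 0, "dy": 0, "dz": 0, "yaw": 0, "fingers": 0},
])

```text
time: 36.35
eef_pos: [0.5815, -0.1335, 0.1141]
tcp_rot: [-0.492, -0.508, -0.492, 0.508]
force: [1.0, 1.2, -3.0]
grip_width: 0.0157
```

>>> carry_out([
  {"dx": 0.0015, "dy": 0, "dz": 0, "yaw": 0, "fingers": 0},
  {"dx": 0, "dy": 0, "dz": 0, "yaw": 0, "fingers": 0},
])

```text
time: 36.55
eef_pos: [0.5816, -0.1336, 0.1127]
tcp_rot: [-0.492, -0.508, -0.492, 0.508]
force: [0.3, 0.5, -2.3]
grip_width: 0.0152
```

>>> carry_out([
  {"dx": 0.0015, "dy": 0, "dz": 0, "yaw": 0, "fingers": 0},
  {"dx": 0, "dy": 0, "dz": 0, "yaw": 0, "fingers": 0},
])

```text
time: 36.75
eef_pos: [0.5817, -0.1336, 0.1126]
tcp_rot: [-0.492, -0.508, -0.492, 0.508]
force: [-5.0, 1.4, 6.0]
grip_width: 0.0152
```

>>> carry_out([
  {"dx": 0, "dy": 0, "dz": 0, "yaw": 0, "fingers": 0.5},
  {"dx": 0, "dy": 0, "dz": 0, "yaw": 0, "fingers": 0.5},
  {"dx": 0, "dy": 0, "dz": 0, "yaw": 0, "fingers": 0.5},
  {"dx": 0, "dy": 0, "dz": 0, "yaw": 0, "fingers": 0.5},
  {"dx": -0.02, "dy": 0, "dz": 0, "yaw": 0, "fingers": 0.5},
  {"dx": -0.04, "dy": 0, "dz": 0, "yaw": 0, "fingers": 0.5},
  {"dx": -0.04, "dy": 0, "dz": 0, "yaw": 0, "fingers": 0},
  {"dx": 0, "dy": -0.045, "dz": 0.02, "yaw": 0, "fingers": 0},
])

```text
time: 37.55
eef_pos: [0.5422, -0.1533, 0.2187]
tcp_rot: [0.497, 0.509, 0.488, -0.505]
force: [-0.5, -1.4, 0.7]
grip_width: 0.03
```

>>> carry_out([
  {"dx": 0, "dy": -0.045, "dz": 0.02, "yaw": 0, "fingers": 0},
  {"dx": 0, "dy": -0.045, "dz": 0.02, "yaw": 0, "fingers": 0},
  {"dx": 0, "dy": -0.045, "dz": 0.02, "yaw": 0, "fingers": 0},
  {"dx": 0, "dy": -0.045, "dz": 0.02, "yaw": 0, "fingers": 0},
  {"dx": 0, "dy": 0, "dz": 0.045, "yaw": 0, "fingers": 0},
  {"dx": 0, "dy": 0, "dz": 0.045, "yaw": 0, "fingers": 0},
  {"dx": 0, "dy": 0, "dz": 0, "yaw": 0, "fingers": 0},
])

```text
time: 38.25
eef_pos: [0.3498, -0.3207, 0.2121]
tcp_rot: [-0.492, -0.509, -0.489, 0.51]
force: [0.3, 0.1, 0.3]
grip_width: 0.0004
```

```bash
python3 ov.py .093 d
python3 - <<'E'
from h import *
tcp(); print(get_obs()["joint_positions"].round(2))
E
```

```text
t 38.35 pos [ 0.3501 -0.3165  0.2111] force [-0.3  0.3 -0.4] w 0.0003
x [-0.     0.001 -1.   ] y [ 0.999 -0.035 -0.   ] z [-0.035 -0.999 -0.001]
[-0.99 -0.02  1.89  0.    1.26 -0.95]
```

View pics/ov_top_d.png

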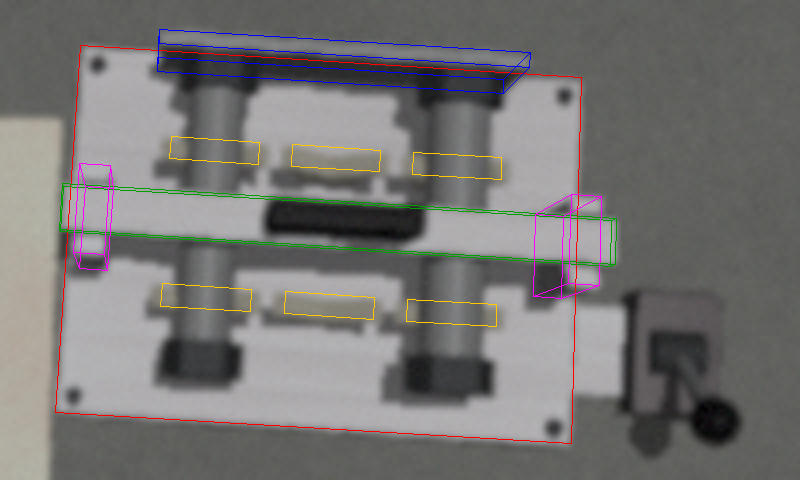

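View pics/ov_scene_d.png

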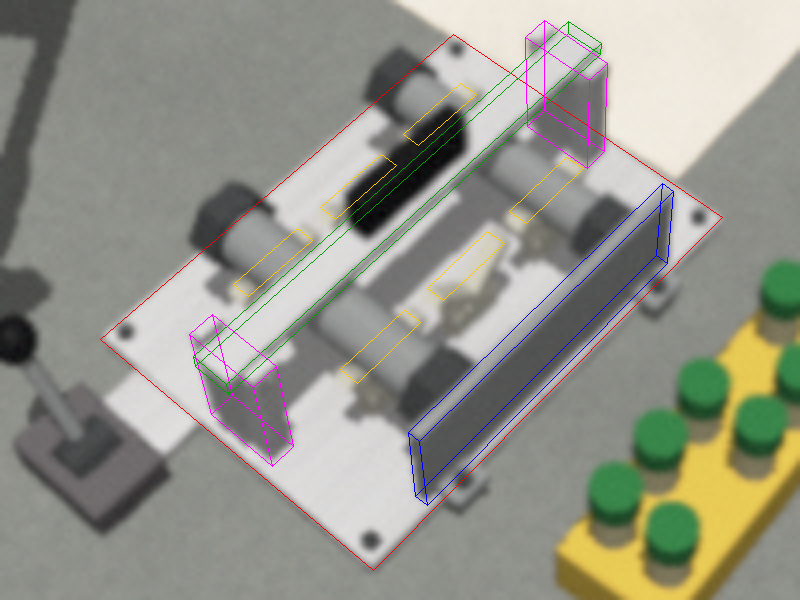

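>>> carry_out([
  {"dx": 0, "dy": 0, "dz": 0, "yaw": -0.145, "fingers": 0},
  {"dx": 0, "dy": 0, "dz": 0, "yaw": -0.145, "fingers": 0},
  {"dx": 0, "dy": 0, "dz": 0, "yaw": -0.145, "fingers": 0},
  {"dx": 0, "dy": 0, "dz": 0, "yaw": -0.145, "fingers": 0},
  {"dx": 0, "dy": 0, "dz": 0, "yaw": -0.145, "fingers": 0},
  {"dx": 0, "dy": 0, "dz": 0, "yaw": -0.145, "fingers": 0},
  {"dx": 0, "dy": 0, "dz": 0, "yaw": -0.145, "fingers": 0},
  {"dx": 0, "dy": 0, "dz": 0, "yaw": -0.145, "fingers": 0},
])

```text
time: 39.15
eef_pos: [0.3508, -0.3143, 0.2111]
tcp_rot: [0.69, 0.153, 0.691, -0.153]
force: [-0.4, -0.3, 0.1]
grip_width: 0.0002
```

>>> carry_out([
  {"dx": 0, "dy": 0, "dz": 0, "yaw": -0.145, "fingers": 0},
  {"dx": 0, "dy": 0, "dz": 0, "yaw": -0.145, "fingers": 0},
  {"dx": 0, "dy": 0, "dz": 0, "yaw": -0.12, "fingers": 0},
  {"dx": 0, "dy": 0, "dz": 0, "yaw": 0, "fingers": 0},
])

```text
time: 39.55
eef_pos: [0.3508, -0.3145, 0.2111]
tcp_rot: [0.707, 0.011, 0.707, -0.011]
force: [0.5, 0.1, -0.5]
grip_width: 0.0007
```

Run:
```python
from h import *
plan(c2w(-.14,-.2,.09),np.pi/2+CA)
```

```text
t 39.55 pos [ 0.3508 -0.3145  0.2111] force [ 0.5  0.1 -0.5] w 0.0007
x [-0.     0.001 -1.   ] y [0.031 1.    0.001] z [ 1.    -0.031 -0.   ]
yaw 0.002 then d [ 0.1211 -0.0107  0.0846] | d without yaw [ 0.1211 -0.0109  0.0846] cradle now [-0.2246 -0.1894  0.2111]
```

>>> carry_out([
  {"dx": 0.04, "dy": -0.011, "dz": 0.02, "yaw": 0, "fingers": 0},
  {"dx": 0.04, "dy": 0, "dz": 0.03, "yaw": 0, "fingers": 0},
  {"dx": 0.04, "dy": 0, "dz": 0.02, "yaw": 0, "fingers": 0},
  {"dx": 0, "dy": 0, "dz": 0.01, "yaw": 0, "fingers": 0},
  {"dx": 0, "dy": 0, "dz": 0, "yaw": 0, "fingers": 0},
  {"dx": 0, "dy": 0, "dz": 0, "yaw": 0, "fingers": 0},
])

```text
time: 40.15
eef_pos: [0.4307, -0.3303, 0.0935]
tcp_rot: [0.708, 0.011, 0.706, -0.013]
force: [-0.5, -0.0, 0.6]
grip_width: 0.0004
```

Run:
```python
from h import *
plan(c2w(-.034,-.2,.09),np.pi/2+CA)
c=camera("scene"); crop(c,150,350,200,350,"pics/s1.png",4)
```

```text
t 40.15 pos [ 0.4307 -0.3303  0.0935] force [-0.5 -0.   0.6] w 0.0004
x [ 0.002 -0.002 -1.   ] y [ 0.034  0.999 -0.002] z [ 0.999 -0.034  0.002]
yaw -0.001 then d [0.0037 0.0025 0.1101] | d without yaw [0.0037 0.0026 0.1101] cradle now [-0.1442 -0.2025  0.0935]
```

View pics/s1.png

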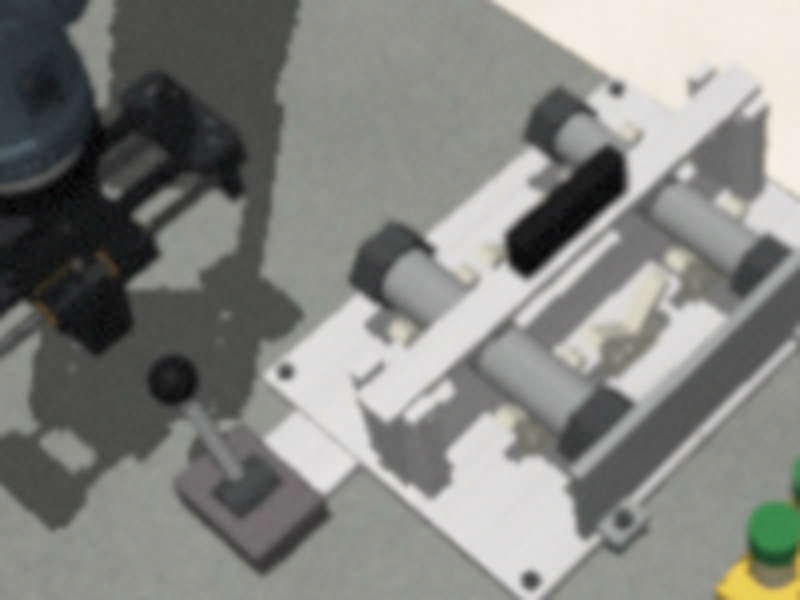

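>>> carry_out([
  {"dx": 0.003, "dy": 0, "dz": 0.015, "yaw": 0, "fingers": 0},
  {"dx": 0, "dy": 0, "dz": 0.012, "yaw": 0, "fingers": 0},
  {"dx": 0, "dy": 0, "dz": 0.012, "yaw": 0, "fingers": 0},
  {"dx": 0, "dy": 0, "dz": 0.012, "yaw": 0, "fingers": 0},
  {"dx": 0, "dy": 0, "dz": 0.012, "yaw": 0, "fingers": 0},
  {"dx": 0, "dy": 0, "dz": 0.012, "yaw": 0, "fingers": 0},
  {"dx": 0, "dy": 0, "dz": 0.012, "yaw": 0, "fingers": 0},
  {"dx": 0, "dy": 0, "dz": 0.01, "yaw": 0, "fingers": 0},
])

```text
time: 41.0
eef_pos: [0.528, -0.3329, 0.088]
tcp_rot: [0.707, 0.012, 0.707, -0.012]
force: [-1.2, -0.3, -1.1]
grip_width: 0.0003
```

>>> carry_out([
  {"dx": 0, "dy": 0, "dz": 0.004, "yaw": 0, "fingers": 0},
  {"dx": 0, "dy": 0, "dz": 0.003, "yaw": 0, "fingers": 0},
  {"dx": 0, "dy": 0, "dz": 0, "yaw": 0, "fingers": 0},
])

```text
time: 41.3
eef_pos: [0.5341, -0.3332, 0.0881]
tcp_rot: [0.707, 0.012, 0.707, -0.012]
force: [0.4, 0.4, -0.4]
grip_width: 0.0003
```

>>> carry_out([
  {"dx": 0, "dy": 0, "dz": 0.003, "yaw": 0, "fingers": 0},
  {"dx": 0, "dy": 0, "dz": 0, "yaw": 0, "fingers": 0},
])

```text
time: 41.5
eef_pos: [0.537, -0.3334, 0.0884]
tcp_rot: [0.707, 0.012, 0.707, -0.012]
force: [-1.3, 0.1, -0.3]
grip_width: 0.0
```

>>> carry_out([
  {"dx": 0, "dy": 0, "dz": 0.003, "yaw": 0, "fingers": 0},
  {"dx": 0, "dy": 0, "dz": 0, "yaw": 0, "fingers": 0},
])

```text
time: 41.7
eef_pos: [0.5394, -0.3334, 0.0882]
tcp_rot: [0.706, 0.012, 0.708, -0.012]
force: [-3.8, 1.1, 0.7]
grip_width: 0.0002
```

>>> carry_out([
  {"dx": 0, "dy": 0, "dz": 0.002, "yaw": 0, "fingers": 0},
  {"dx": 0, "dy": 0, "dz": 0, "yaw": 0, "fingers": 0},
])

```text
time: 41.9
eef_pos: [0.5398, -0.3335, 0.0881]
tcp_rot: [0.705, 0.012, 0.709, -0.011]
force: [-11.3, 1.1, 4.1]
grip_width: 0.0003
```

At the end stop. Retreat and check.

>>> carry_out([
  {"dx": 0, "dy": 0, "dz": 0, "yaw": 0, "fingers": 0},
  {"dx": 0, "dy": 0, "dz": -0.02, "yaw": 0, "fingers": 0},
  {"dx": 0, "dy": 0, "dz": -0.04, "yaw": 0, "fingers": 0},
  {"dx": 0, "dy": 0, "dz": -0.04, "yaw": 0, "fingers": 0},
  {"dx": -0.03, "dy": 0, "dz": -0.03, "yaw": 0, "fingers": 0},
  {"dx": -0.04, "dy": 0, "dz": -0.02, "yaw": 0, "fingers": 0},
  {"dx": -0.04, "dy": 0, "dz": 0, "yaw": 0, "fingers": 0},
  {"dx": 0, "dy": 0, "dz": 0, "yaw": 0, "fingers": 0},
])

```text
time: 42.7
eef_pos: [0.3943, -0.332, 0.2052]
tcp_rot: [0.71, 0.009, 0.704, -0.016]
force: [0.2, 0.0, 0.8]
grip_width: 0.0006
```

```bash
python3 ov.py .093 e
python3 - <<'E'
from h import *
tcp(); c=camera("top"); cv2.imwrite("pics/t9.png",c["color"][...,::-1])
P=cloud(c)
# column ends/heights in cradle frame
C=np.stack([np.cos(CA)*(P[...,0]-CX)+np.sin(CA)*(P[...,1]-CY),-np.sin(CA)*(P[...,0]-CX)+np.cos(CA)*(P[...,1]-CY),P[...,2]],-1)
for y in(.066,-.066):
    m=(abs(C[...,1]-y)<.01)&(C[...,2]>.05)&(C[...,0]<.02)&(C[...,0]>-.13); Q=C[m]; print("col near end x",np.percentile(Q[:,0],1).round(4),"expect",.093-.176)
    m=(abs(C[...,1]-y)<.004)&(C[...,2]>.06)&(abs(C[...,0]+.035)<.018); print("tube top z",np.median(C[m][:,2]))
for y0,y1 in((-.13,-.05),(.05,.13)):
    m=(C[...,1]>y0)&(C[...,1]<y1)&(C[...,2]>.09)&(abs(C[...,0])<.02); print("bar top z",np.median(C[m][:,2]),"x",C[m][:,0].mean())
E
```

```text
t 42.8 pos [ 0.3929 -0.3295  0.1999] force [-0.9 -0.8 -0.7] w 0.0002
x [ 0.003 -0.003 -1.   ] y [ 0.034  0.999 -0.003] z [ 0.999 -0.034  0.003]
col near end x -0.0829 expect -0.08299999999999999
tube top z 0.07642532930804968
col near end x -0.0836 expect -0.08299999999999999
tube top z 0.08007188867442205
bar top z 0.09597724908739547 x -0.00018372737770574834
bar top z 0.095849247505787 x -0.00022936944076245273
```

View pics/ov_top_e.png

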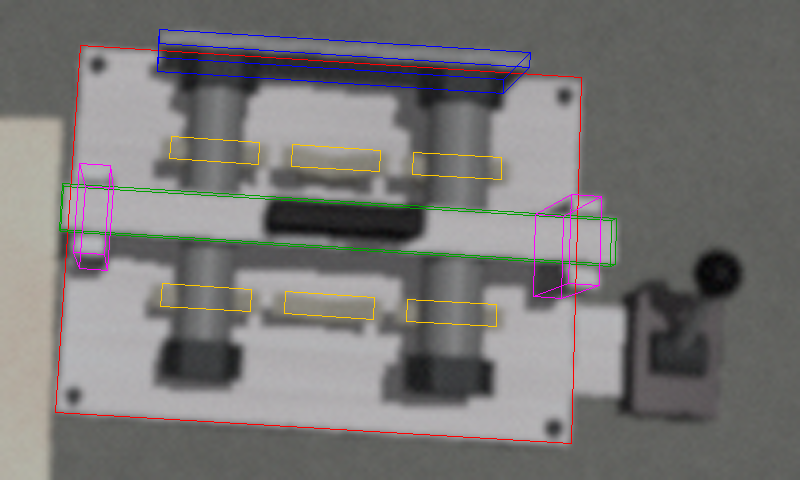

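View pics/ov_scene_e.png

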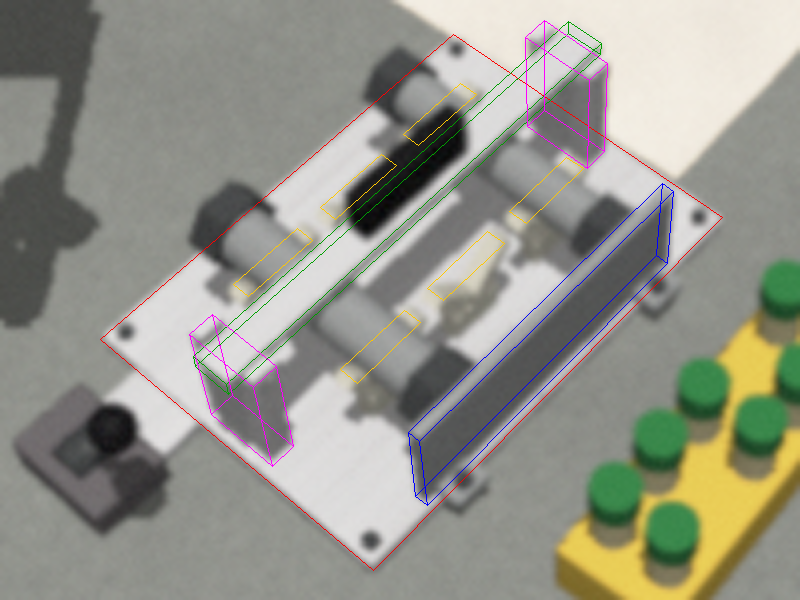

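View pics/t9.png

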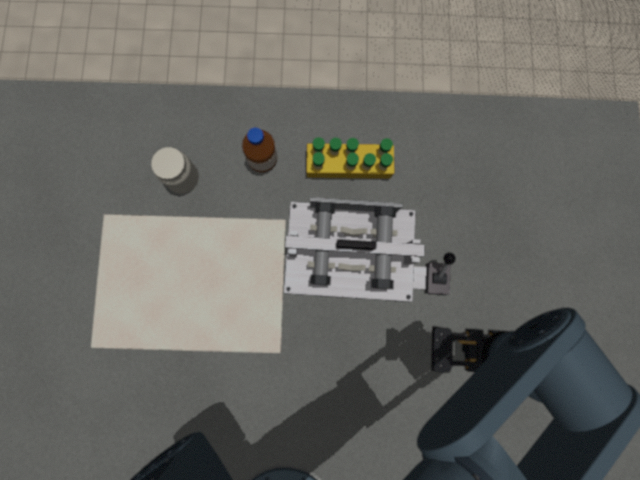

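```bash
python3 -c "
from station import *
print(finish_job())"
```

```text
the job is handed in; nothing more can be done
None
```

The job is handed in at about 43 s, with both columns home, the bar back on and the lever fully over. The station gave no verdict.

I pulled the lever to its near stop and laid the bar flat on the bench. Only two columns were there: the 34 mm one went into vee2 and the 30 mm one into vee0. Each slid until its nut met the stop plate, where the wrist read about 16 N and the tool stopped advancing. I then set the bar back in both slots, pushed the lever to its far stop (about 11 N), and backed the arm clear.

**Last checks:**
- **Columns:** their near ends sat at x = -83 and -84 mm in the cradle frame, against -83 mm expected when home. The two tube tops were 76 and 80 mm above the bench, against 76 and 81 mm expected.
- **Bar:** its top was at 96 mm on both sides, and it was within 1 mm across the slots.
- **Lever:** it was leaning away, its ball slightly farther over than at the start.
- **Bottle, jar and rack:** unmoved in the pictures.

No check failed. I saw no knocked column and no slack grip. My first three move calls and one later test call were refused by the interface because some row fields were missing; nothing moved on those.

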